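# Load the porcelain ball and hold the carrier over the air drier

## Task

Two porcelain balls wait on cork collars: set the larger one on the foot of the upside-down crucible in the wire carrier, so that it rests there by itself in the hollow of the foot. Then lift the carrier by its grey handle, without tipping the ball off, and bring it over the air drier, with the carrier's middle above the round outlet and its underside about 8 cm higher than the outlet. Finish while still holding it there, level and still, with the ball in its place and everything else on the bench left undisturbed.

Things in the scene. Friction and masses are not known exactly. Their poses are not given: they have to be found in the camera images.
- ball_center (a point): Centre of the larger ball: loose smooth white porcelain, 36 mm in diameter, about 60 g. It starts on an upright cork collar fixed to the bench (28 mm outside, 16 mm hole, top 25 mm above the bench, foot 60 mm across and 6 mm high), its centre 41 mm above the bench. Which of the two collars it sits on varies.
- small_ball_center (a point): Centre of the other, smaller white porcelain ball (24 mm in diameter), on an identical cork collar: leave it alone.
- carrier: Loose steel wire carrier (shallow tray), 170 (x) by 100 mm (y), wire rim 20 mm high, about 0.36 kg, nearly balanced about its middle, where the grip stands; flat on the bench at any yaw. Origin: centre of its underside, z up. Fixed in it: an upside-down white crucible (at x +58 mm, widest 53 mm) and a glass weighing bottle (x -58 mm, 42 mm wide, 52 mm high).
- seat (a point): Centre of the large ball when it rests on the crucible's hollow foot ring (28 mm outside, 16 mm inside, top 40 mm above the carrier's underside): 58 mm along the carrier's +x, 56 mm up. It sits 2 mm deep and rolls off if tipped over about 25 degrees. Fingers have free room on both sides along the carrier's y; the grip is 38 mm away towards the middle.
- handle (a point): Centre of the carrier's grey grip, 67 mm above the underside: an upright block 40 mm long along the carrier's x, 12 mm thick along its y and 36 mm high (49 to 85 mm above the underside), to be pinched across its thickness from above.
- outlet (a point): Centre of the round outlet grille (92 mm across) on top of the air drier, a white box 130 by 130 mm, fixed on the bench; the outlet is its highest part, 70 mm above the bench. z up.
- flask_a: Bystander, leave alone: stoppered conical glass flask, 66 mm wide, 119 mm high; origin at the centre of its underside.
- flask_b: Bystander, leave alone: stoppered conical glass flask, 66 mm wide, 119 mm high; origin at the centre of its underside.
- flask_c: Bystander, leave alone: stoppered conical glass flask, 66 mm wide, 119 mm high; origin at the centre of its underside.
- cup: Bystander, leave alone: pale green cup, 76 mm wide, 80 mm high; origin at the centre of its underside.
- jar: Bystander, leave alone: amber glass jar with black cap, 56 mm wide, 75 mm high; origin at the centre of its underside.
- ball: The large ball itself (turns as it rolls; use its centre point).
- drier: The fixed air drier; origin at the centre of its underside, z up.
Things that resemble listed ones, but are neither listed nor needed, are in the scene too. Leave any orange look-alike of the carrier alone.

How it is judged (in metres and radians):
On the way, in this order (a step that is already met when the one before it is completed fails the run):
1. the large ball rests by itself on the crucible's foot, let go, with the carrier still on the bench (distance between ball_center and seat below 0.007 m and contact force between the fingers and ball below 0.05 N and linear speed of ball below 0.03 m/s and height (world z) of carrier below 0.01 m), for 0.3 s.
2. the carrier is lifted clear of the bench with the ball in place (distance between ball_center and seat below 0.007 m and height (world z) of carrier above 0.04 m and angle between carrier's own z axis and vertical below 0.35 rad and contact force between the fingers and carrier above 0.5 N), for 0.2 s.
At the end, for the whole second after the job is handed in: Fingers still hold the carrier, clear of the drier: its middle within 30 mm of the outlet axis, underside 50 to 110 mm above the outlet, level within 0.12 rad, slower than 20 mm/s; the large ball rests untouched on the crucible foot, its centre within 7 mm of the seat point (distance between ball_center and seat below 0.007 m and contact force between the fingers and carrier above 0.5 N and contact force between each of the arm, the fingers and ball below 0.05 N and contact force between carrier and drier below 0.05 N and horizontal distance between carrier and outlet below 0.03 m and z of carrier in the frame of outlet between 0.05 and 0.11 m and angle between carrier's own z axis and vertical below 0.12 rad and linear speed of carrier below 0.02 m/s and angular speed of carrier below 0.15 rad/s); the arm keeps its last pose, push and grip.
It fails at once if the large ball falls (to the carrier's floor or the bench) (height (world z) of ball_center below 0.03 m).
It fails at once if the carrier tips by more than 0.38 rad (22 degrees) (angle between carrier's own z axis and vertical above 0.38 rad).
It fails at once if the small ball is moved more than 15 mm (distance of small_ball_center from where it was at the start of the episode above 0.015 m).
It fails at once if a flask, the cup or the jar is pushed more than 30 mm or tipped over (distance of any of flask_a, flask_b, flask_c, cup, jar from where it was at the start of the episode above 0.03 m or angle between any of flask_a, flask_b, flask_c, cup, jar's own z axis and vertical above 0.35 rad).
It also fails if it takes over 70 s, if anything falls off the work surface, if the arm or the gripper's body presses on something with over 40 N, if the wrist force passes 120 N, or if a joint passes its speed limit or range.

## Robot

A 7-joint arm with a two-finger parallel gripper is mounted at the origin on the work surface. World frame = base frame: x ahead of the robot, y to its left, z up, the work surface at z = 0. Lengths are in m, angles in degrees, forces in N, time in s.
With the tool pointing down it reaches from about 0.425 to 0.875 m from the base axis. Payload 4.7 kg.
Tool frame: the origin (TCP) lies midway between the tips of the shut fingers; the grasp point (between the pads) lies env.grip_point_offset behind it (env.grip_point_offset is the distance from the TCP to the grasp point, in m); x points along the fingers, y is the direction in which the jaws open and shut, and the axes are right-handed (so a half turn about x gives the same grasp; the last joint's range is limited). The gripper opens to 87 mm and grips with 3 to 60 N. Pads are 19 mm wide; open, the fingers measure 117 mm over their backs; the gripper's body (75 mm by 190 mm) begins 51 mm behind the grasp point.
Start: joints at [-65.197, 18.392, -4.016, 83.108, 1.295, 78.541, -3.26], TCP at [0.264, 0.594, 0.191] pointing down, gripper open.
Joint ranges: [-163.93, 163.93], [-17.29, 119.83], [-79.2, 71.16], [3.27, 140.29], [-89.18, 269.18], [5.43, 117.66], [-154.24, 154.24]. Speed limits (degrees/s): [147.25, 147.25, 180, 180, 180, 180, 180].

## Interface

Orientations are given as [roll, pitch, yaw] about the fixed x, y, z axes, in that order (R = Rz(yaw) Ry(pitch) Rx(roll)).
In Python, from cell import readout, read_camera, camera_params, sign_off, spot_in, pinpoint, env gives the robot as it stands.
- The arm moves only by the shell command python3 -m pendant 'ROWS' [OPENING] [FORCE]. ROWS is a JSON object of lists of equal length, an entry for each row: "xyz": the shift along the world's x, y, z in m, a list of three; "turn": the turn about the world's z in rad. A call has 1 to 10 rows; each row shifts and turns the pose as measured when the row begins; what a row does not reach is not made up. A row lasts 1/8 s, in which the tool goes at most 62.5 mm and 10.7 degrees, less where a joint would pass 70% of its speed; a pose out of reach is approached as far as the arm can. A call is refused whole if a number of a shift passes 0.0625 or a number of a turn 0.188, either way. A call with a gripper value outside its range is refused whole. OPENING is the opening, from 0 (shut) to 1 (fully open), set as the call begins (- or left out, the last holds). The fingers move at their own pace and stop on an object; FORCE is the grip in N (left out, the last holds). Time passes only in rows, so rows that do not move let the fingers close. It gives the time, the measured TCP pose, the force and the opening at its end, in the units of the state.
- readout.get_obs(): the state, without advancing time (a new reading comes with each control period).
- read_camera(name): name is "scene" or "top" or "wrist"; returns the picture (420x560x3 uint8, red, green, blue); there is no depth.
- camera_params(name): a dict with "fx", "fy", "cx", "cy" (pixels), "k1" (the pictures are not rectified: a ray, as slopes to the right and down, at radius r is drawn at 1 + k1 r^2 times it, then the intrinsics apply), "rvec" (rotation vector, rad) and "tvec" (3), from world to camera coordinates, as OpenCV has them; the wrist camera has in their place "hand_eye" (4x4, takes a point from camera to tool coordinates, whose origin is the TCP and whose axes are the tool frame's). Camera axes: x right, y down, z forward; pixel columns grow to the right and rows downward; lengths in m; the calibration is good to about 2 mm. A picture is of the moment at which its call begins: read the wrist's pose just before it. camera_params takes no time and is no camera call.
- sign_off(): hands the job in, once; it reports no verdict.
Trained networks look in the newest picture that a camera, given by its name, has taken for a name from the list of things; names that differ only in an ending like _2 or _b are one class to them, and where a whole thing is asked for, a point or a joint stands for the part that bears it (a point fixed in the world has none). Each returns a list of dicts, best first, with "score" (0 to 1); they miss things now and then, are a little off and sometimes report something else, mostly with a low value. They report only what shows in the picture. A call takes as long as a camera call. They do not tell look-alikes from the thing itself.
- spot_in(camera, name): "at" ([x, y, z] in m, in the coordinates of the camera as it stood for that picture, good to about 4 mm: the middle of the surface that is visible of it).
- pinpoint(camera, name): "at" ([x, y, z] in m, in the coordinates of the camera as it stood for that picture, good to about 4 mm: a listed point, or the origin of a listed thing).
The state is a dict: "time_s": time; "qpos": joint angles; "joint_velocities": joint speeds; "effort": joint torques, N m; "tool_pos": TCP position; "tool_rot": TCP orientation; "force": force on the tool from outside, world axes, zero at the start; "wrist_torque": the same for the moment, N m; "grip_width": finger opening in m.
Only numpy, scipy, OpenCV 4.12 (cv2) and the standard library are available. Lean on these libraries where they do the work, as an engineer would, in place of code of your own. Each camera call takes 0.05 s, during which the arm holds its last target.

## Working session

There is one attempt and no reset: what is moved stays moved. The work goes in short steps, Python scripts to look and compute and a shell command to move; the robot and the scene stay as the last step left them, time stands still between calls to the robot, and variables do not carry over. Pictures are saved under pics/ and viewed, and the job is handed in when it is done.

```bash
ls; mkdir -p pics; python3 - <<'E'
from cell import *
import cv2, numpy as np
print(readout.get_obs())
print(env.grip_point_offset)
for n in ["scene","top","wrist"]:
    im=read_camera(n); cv2.imwrite(f"pics/{n}0.png",im[:,:,::-1]); print(n,camera_params(n))
E
```

```text
pics
{'time_s': 0.0, 'qpos': array([-65.19651607,  18.435691  ,  -4.01480732,  83.17576533,
         1.29582192,  78.54094812,  -3.25966177]), 'joint_velocities': array([ 0.01367224, -0.0781063 , -0.071683  ,  0.0019664 ,  0.02720989,
       -0.00085846, -0.01749643]), 'effort': array([-7.83417418e-04, -4.91287494e+01, -4.04645959e-01, -3.12534571e+01,
       -6.39746315e-02,  4.38052998e-02,  1.84674118e-04]), 'tool_pos': array([0.26414377, 0.59323087, 0.1898921 ]), 'tool_rot': array([ -86.31568155,   89.8926611 , -110.30958189]), 'force': array([ 0.39459103,  0.12538561, -0.53432535]), 'wrist_torque': array([-0.01066921,  0.00580758, -0.02848292]), 'grip_width': 0.08684959910017566}
0.0187
scene {'fx': 520.9556766454998, 'fy': 520.9556766454998, 'cx': 277.6536567009681, 'cy': 210.38643930468234, 'k1': -0.015136569010179622, 'rvec': array([ 1.57368076,  2.12577026, -0.74551866]), 'tvec': array([ 0.13475639, -0.3433295 ,  1.60988865])}
top {'fx': 460.40226060301086, 'fy': 460.40226060301086, 'cx': 275.65331737682027, 'cy': 209.76564858569932, 'k1': -0.10775334244674654, 'rvec': array([ 2.18987895, -2.18469372,  0.05522725]), 'tvec': array([0.01703826, 0.51744276, 1.30219957])}
wrist {'fx': 366.2029641636072, 'fy': 366.2029641636072, 'cx': 275.598669646225, 'cy': 212.54603602471863, 'k1': -0.08086130371557222, 'hand_eye': array([[ 5.22992813e-04, -3.03040800e-01,  9.52977439e-01,
        -1.94230338e-01],
       [ 9.99999817e-01,  4.47332461e-04, -4.06549741e-04,
         1.36992716e-03],
       [-3.03096584e-04,  9.52977478e-01,  3.03040979e-01,
        -8.47115546e-02],
       [ 0.00000000e+00,  0.00000000e+00,  0.00000000e+00,
         1.00000000e+00]])}
```

View pics/top0.png

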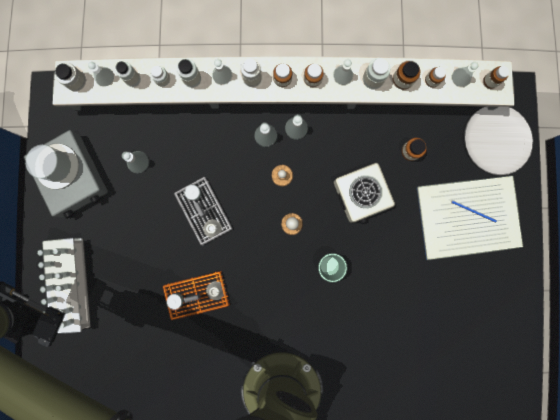

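View pics/scene0.png

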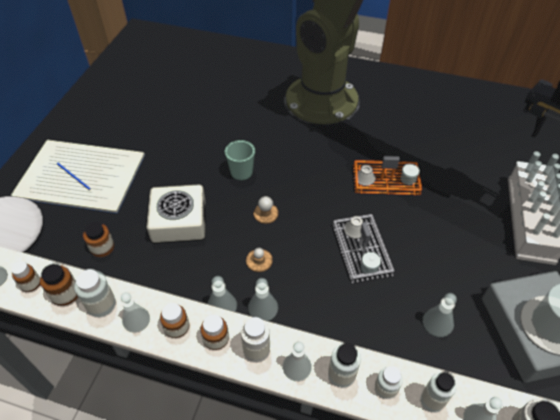

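View pics/wrist0.png

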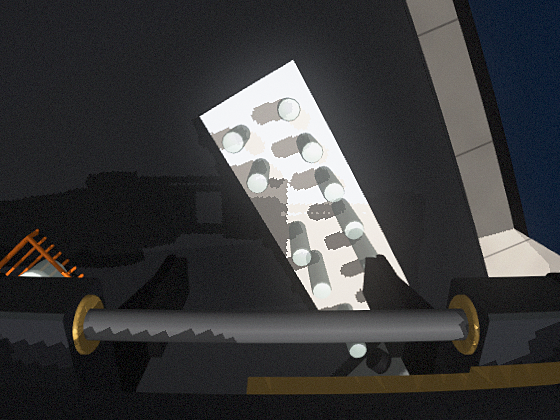

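```bash
cat > h.py <<'E'
from cell import *
import cv2, numpy as np
from scipy.spatial.transform import Rotation as R
def T_cam(n,obs=None):
    p=camera_params(n)
    if n=="wrist":
        o=obs or readout.get_obs()
        T=np.eye(4);T[:3,:3]=R.from_euler('xyz',o['tool_rot'],degrees=True).as_matrix();T[:3,3]=o['tool_pos']
        return T@p['hand_eye']
    M=np.eye(4);M[:3,:3]=R.from_rotvec(p['rvec']).as_matrix();M[:3,3]=p['tvec']
    return np.linalg.inv(M)
def proj(n,P,T=None):
    p=camera_params(n);T=T_cam(n) if T is None else T
    c=np.linalg.inv(T)@np.append(P,1);s=c[:2]/c[2];s=s*(1+p['k1']*(s@s))
    return np.array([p['fx']*s[0]+p['cx'],p['fy']*s[1]+p['cy']])
def ray_at_z(n,uv,z,T=None):
    p=camera_params(n);T=T_cam(n) if T is None else T
    d=np.array([(uv[0]-p['cx'])/p['fx'],(uv[1]-p['cy'])/p['fy']]);s=d.copy()
    for _ in range(20): s=d/(1+p['k1']*(s@s))
    r=T[:3,:3]@np.append(s,1);o=T[:3,3]
    return o+r*(z-o[2])/r[2]
E
python3 - <<'E'
from h import *
np.set_printoptions(precision=4,suppress=True)
for n in ["top","scene"]:
    im=read_camera(n);T=T_cam(n)
    for t in ["ball_center","small_ball_center","carrier","seat","handle","outlet","flask_a","cup","jar","drier"]:
        for d in pinpoint(n,t)[:4]:
            w=(T@np.append(d['at'],1))[:3]
            print(n,t,round(d['score'],2),w,proj(n,w,T).round(0))
E
```

```text
top ball_center 0.63 [ 0.4798 -0.0267  0.0413] [292. 223.]
top small_ball_center 0.42 [0.6206 0.002  0.0356] [281. 173.]
top carrier 0.97 [0.274  0.2478 0.0055] [196. 294.]
top carrier 0.92 [ 0.5113  0.2283 -0.0007] [203. 212.]
top seat 0.97 [0.2887 0.1909 0.0576] [213. 291.]
top seat 0.76 [0.4665 0.2005 0.0586] [210. 227.]
top handle 0.89 [0.5105 0.2271 0.0706] [200. 211.]
top handle 0.62 [0.2711 0.2476 0.0655] [192. 298.]
top outlet 0.95 [ 0.5626 -0.2275  0.0717] [365. 192.]
top flask_a 0.79 [0.733  0.0511 0.005 ] [265. 136.]
top flask_a 0.76 [0.6555 0.4244 0.0031] [138. 163.]
top flask_a 0.72 [0.4657 0.2001 0.0598] [210. 227.]
top flask_a 0.59 [ 0.7575 -0.0428  0.0021] [297. 128.]
top cup 0.92 [ 0.3591 -0.1402  0.0033] [331. 265.]
top drier 0.85 [ 0.5656 -0.2327  0.0054] [362. 194.]
top drier 0.41 [ 0.5647 -0.2275  0.0722] [365. 192.]
scene ball_center 0.67 [ 0.4787 -0.0238  0.0372] [266. 205.]
scene small_ball_center 0.48 [0.6164 0.0017 0.0363] [259. 251.]
scene carrier 0.96 [0.273  0.2528 0.0007] [388. 180.]
scene carrier 0.94 [0.5121 0.2273 0.001 ] [361. 248.]
scene seat 0.57 [0.4646 0.1982 0.0553] [356. 217.]
scene handle 0.92 [0.5145 0.2283 0.0712] [365. 232.]
scene handle 0.88 [0.2704 0.2481 0.0687] [391. 161.]
scene outlet 0.75 [ 0.5668 -0.2292  0.068 ] [174. 205.]
scene outlet 0.56 [0.6595 0.4286 0.0044] [439. 323.]
scene outlet 0.23 [ 0.359  -0.1351  0.    ] [241. 172.]
scene flask_a 0.95 [0.734  0.0478 0.0001] [262. 307.]
scene flask_a 0.91 [0.6593 0.4251 0.0023] [437. 322.]
scene flask_a 0.6 [ 0.7581 -0.0368 -0.0014] [223. 307.]
scene cup 0.86 [ 0.3584 -0.1357 -0.0004] [241. 172.]
scene jar 0.81 [ 0.6924 -0.3789 -0.0031] [101. 247.]
scene drier 0.62 [ 0.5679 -0.231   0.0026] [177. 221.]
```

```bash
python3 - <<'E'
from h import *
np.set_printoptions(precision=4,suppress=True)
o=readout.get_obs();print(R.from_euler('xyz',o['tool_rot'],degrees=True).as_matrix())
im=cv2.imread("pics/top0.png")[160:260,160:310]; cv2.imwrite("pics/top0z.png",cv2.resize(im,None,fx=5,fy=5,interpolation=cv2.INTER_CUBIC))
E
```

```text
[[ 0.0001  0.4066  0.9136]
 [ 0.0001  0.9136 -0.4066]
 [-1.      0.0001  0.    ]]
```

View pics/top0z.png

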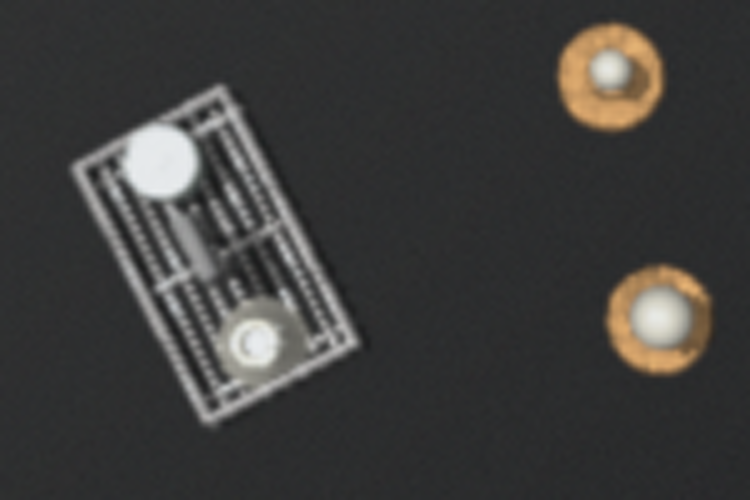

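```bash
python3 - <<'E'
from h import *
np.set_printoptions(precision=4,suppress=True)
T=T_cam("top")
c=[ray_at_z("top",np.array(p)/5+160-np.array([0,0])-0.4,0.02,T) for p in [(77,165),(222,88),(355,343),(210,420)]]
c=np.array(c);print(c,c.mean(0))
for a,b in[(0,3),(1,2),]:
    d=c[b]-c[a];print(np.degrees(np.arctan2(d[1],d[0])),np.linalg.norm(d))
for a,b in[(0,1),(3,2),]:
    d=c[b]-c[a];print(np.degrees(np.arctan2(d[1],d[0]))-90,np.linalg.norm(d))
print("ring",ray_at_z("top",np.array((255,342))/5+160-.4,0.04,T),"ball",ray_at_z("top",np.array((661,317))/5+160-.4,0.041,T))
E
```

```text
[[0.566  0.3081 0.02  ]
 [0.6105 0.2246 0.02  ]
 [0.4642 0.1465 0.02  ]
 [0.42   0.2292 0.02  ]] [0.5152 0.2271 0.02  ]
-151.62279677371245 0.16597110860977035
-151.91731289219092 0.16584472372363382
-151.94371545455277 0.09464862170230069
-151.86809173129785 0.09379551271989515
ring [0.4642 0.2008 0.04  ] ball [ 0.4788 -0.0273  0.041 ]
```

```bash
python3 -m pendant '{"xyz":[[0.018,-0.05,0],[0.018,-0.05,0],[0.018,-0.05,0],[0.018,-0.05,0],[0.018,-0.05,0],[0.018,-0.05,0],[0.018,-0.05,0],[0.018,-0.05,0],[0.018,-0.05,0],[0.018,-0.05,0]],"turn":[-0.18,-0.18,-0.18,-0.18,-0.18,-0.18,-0.18,-0.18,-0.18,-0.18]}' 0.7 10
```

```text
time_s: 2.5
tool_pos: [0.4454, 0.0824, 0.1918]
tool_rot: [156.9, 89.5, 26.8]
force: [0.1, 0.1, 0.2]
grip_width: 0.0613
```

```bash
python3 -m pendant '{"xyz":[[0.012,-0.035,0],[0.011,-0.035,0],[0.011,-0.035,0]],"turn":[-0.13,-0.13,-0.12]}'
cat > st.py <<'E'
from h import *
np.set_printoptions(precision=4,suppress=True)
def st():
    o=readout.get_obs();M=R.from_euler('xyz',o['tool_rot'],degrees=True).as_matrix()
    print("t",o['time_s'],"tcp",o['tool_pos'],"jaw",np.degrees(np.arctan2(M[1,1],M[0,1])),"tilt x",M[:,0],"F",o['force'],"w",o['grip_width']);return o,M
E
python3 - <<'E'
from st import *
o,M=st()
im=read_camera("wrist");cv2.imwrite("pics/w1.png",im[:,:,::-1]);T=T_cam("wrist",o)
for t in ["ball_center","small_ball_center"]:
  for d in pinpoint("wrist",t)[:3]:
    w=(T@np.append(d['at'],1))[:3];print(t,d['score'],w,proj("wrist",w,T))
E
```

```text
time_s: 2.88
tool_pos: [0.4808, -0.028, 0.1929]
tool_rot: [161.0, 89.3, 8.2]
force: [0.4, 0.7, -0.1]
grip_width: 0.0609
t 2.875 tcp [ 0.4808 -0.028   0.1929] jaw -62.764237278288014 tilt x [ 0.0122  0.0018 -0.9999] F [ 0.4132  0.6608 -0.1474] w 0.060857057568514
ball_center 0.9 [ 0.4821 -0.0236  0.0398] [273.1324 185.2115]
small_ball_center 0.77 [0.6155 0.0012 0.0322] [316.0086  43.5087]
```

View pics/w1.png

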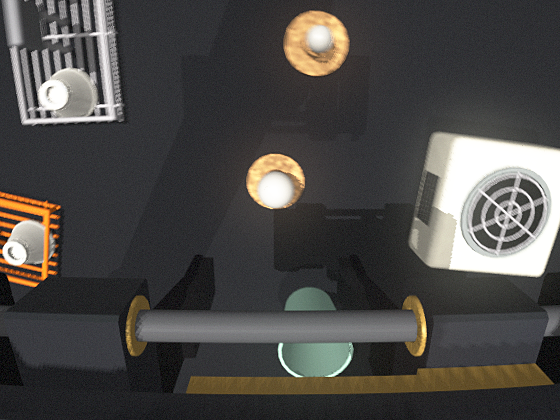

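```bash
python3 - <<'E'
from st import *
o,M=st()
im=read_camera("wrist");T=T_cam("wrist",o)
def cen(im,x0,x1,y0,y1,th):
    m=(im[y0:y1,x0:x1].min(2)>th).astype(np.uint8)
    n,l,s,c=cv2.connectedComponentsWithStats(m);k=1+np.argmax(s[1:,4]);print(s[k]);(cc,r)=cv2.minEnclosingCircle(np.argwhere(l==k)[:,::-1].astype(np.float32));print(cc,r);return c[k]+[x0,y0]
p=cen(im,250,305,150,215,140);print(p,ray_at_z("wrist",p,0.041,T))
p=cen(im,295,345,15,70,140);print("small",p,ray_at_z("wrist",p,0.035,T))
p=cen(im,35,72,75,112,190);print("ring",p,ray_at_z("wrist",p,0.04,T))
imt=read_camera("top");p=cen(imt,280,305,212,234,140);print(p,ray_at_z("top",p,0.041))
ims=read_camera("scene");p=cen(ims,252,280,190,216,140);print(p,ray_at_z("scene",p,0.041))
E
```

```text
t 3.025 tcp [ 0.4807 -0.0289  0.1929] jaw -62.74947431949072 tilt x [ 0.0118  0.0012 -0.9999] F [ 0.1169  1.0175 -0.9643] w 0.060911639928685826
[   0   19   40   39 1150]
(16.263818740844727, 37.258792877197266) 23.7146053314209
[269.8922 188.2617] [ 0.4781 -0.023   0.041 ]
[  8   8  40  26 624]
(27.303468704223633, 21.945087432861328) 19.72486114501953
small [318.3365  34.9696] [0.6222 0.002  0.035 ]
[  0   0  29  37 646]
(10.581395149230957, 17.837209701538086) 19.31852912902832
ring [48.7632 94.7786] [0.4639 0.2031 0.04  ]Traceback (most recent call last):
  File "<stdin>", line 10, in <module>
  File "<stdin>", line 6, in cen
    return _wrapfunc(a, 'argmax', axis=axis, out=out, **kwds)
    return bound(*args, **kwds)
ValueError: attempt to get argmax of an empty sequence
```

```bash
cat >> st.py <<'E'
def white(im,x0,x1,y0,y1,v=90,s=60):
    h=cv2.cvtColor(np.ascontiguousarray(im[y0:y1,x0:x1]),cv2.COLOR_RGB2HSV)
    m=((h[:,:,2]>v)&(h[:,:,1]<s)).astype(np.uint8)
    n,l,st_,c=cv2.connectedComponentsWithStats(m);k=1+np.argmax(st_[1:,4])
    cc,r=cv2.minEnclosingCircle(np.argwhere(l==k)[:,::-1].astype(np.float32))
    return np.array(cc)+[x0,y0],r,c[k]+[x0,y0],st_[k]
E
python3 - <<'E'
from st import *
o,M=st()
im=cv2.imread("pics/w1.png")[:,:,::-1];T=T_cam("wrist",o)
cv2.imwrite("pics/w1z.png",cv2.resize(im[140:220,235:315,::-1],None,fx=7,fy=7))
p=white(im,245,310,150,215);print(p,ray_at_z("wrist",p[0],0.041,T))
im=cv2.imread("pics/top0.png")[:,:,::-1];p=white(im,280,305,212,234);print(p,ray_at_z("top",p[0],0.041))
im=cv2.imread("pics/scene0.png")[:,:,::-1];p=white(im,252,280,190,216);print(p,ray_at_z("scene",p[0],0.041))
E
```

```text
t 3.125 tcp [ 0.4803 -0.026   0.1926] jaw -62.44902228511417 tilt x [ 0.0112  0.002  -0.9999] F [-0.0024 -0.3248 -0.2464] w 0.061036237048814
(array([275.3465, 189.2772]), 18.42734146118164, array([275.4023, 189.3327]), array([  12,   21,   37,   37, 1049], dtype=int32)) [ 0.4792 -0.0252  0.041 ]
(array([291.7674, 223.0814]), 6.325778007507324, array([291.8492, 222.9762]), array([  6,   5,  13,  13, 126], dtype=int32)) [ 0.4786 -0.0272  0.041 ]
(array([265.2879, 203.0758]), 7.4365458488464355, array([265.3077, 202.9053]), array([  7,   6,  14,  15, 169], dtype=int32)) [ 0.477  -0.0271  0.041 ]
```

View pics/w1z.png

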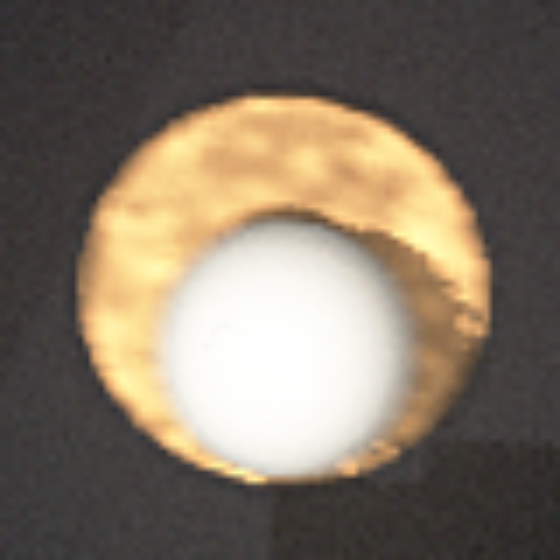

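```bash
python3 -m pendant '{"xyz":[[-0.001,-0.001,-0.04],[0,0,-0.04],[0,0,-0.03],[0,0,0],[0,0,0]],"turn":[0.01,0,0,0,0]}'; python3 - <<'E'
from st import *
for i in range(3):
  o,M=st();read_camera("wrist")
E
```

```text
time_s: 3.75
tool_pos: [0.4798, -0.0194, 0.0818]
tool_rot: [171.4, 89.1, 20.4]
force: [-0.0, 0.6, 0.9]
grip_width: 0.0609
t 3.75 tcp [ 0.4798 -0.0194  0.0818] jaw -61.017086024022056 tilt x [ 0.0147  0.0055 -0.9999] F [-0.0279  0.6195  0.8972] w 0.06085952559058149
t 3.8 tcp [ 0.4797 -0.0193  0.0819] jaw -61.019124572596674 tilt x [ 0.0147  0.0057 -0.9999] F [ 0.3913  0.5797 -0.5165] w 0.06077186793096314
t 3.85 tcp [ 0.48   -0.0196  0.082 ] jaw -61.04969509876683 tilt x [ 0.0153  0.0057 -0.9999] F [-0.3576  0.3782  0.2444] w 0.06078364553872293
```

```bash
python3 -m pendant '{"xyz":[[-0.001,-0.0075,0],[0,0,0]],"turn":[-0.013,0]}'; python3 - <<'E'
from st import *
for i in range(2):
  o,M=st();im=read_camera("wrist")
cv2.imwrite("pics/w2.png",im[:,:,::-1])
p=white(im,200,350,100,320);print(p,ray_at_z("wrist",p[0],0.041,T_cam("wrist",o)))
E
```

```text
time_s: 4.15
tool_pos: [0.4802, -0.028, 0.0836]
tool_rot: [170.0, 88.9, 18.1]
force: [-0.3, 0.8, -0.5]
grip_width: 0.0611
t 4.15 tcp [ 0.4802 -0.028   0.0836] jaw -61.884698015299236 tilt x [ 0.0184  0.006  -0.9998] F [-0.3427  0.7646 -0.4621] w 0.06110849030765062
t 4.2 tcp [ 0.4802 -0.0276  0.0835] jaw -61.852304132917006 tilt x [ 0.0184  0.0063 -0.9998] F [0.579  0.2901 0.3712] w 0.061348974667818995
(array([273.9133, 226.1526]), 26.42072868347168, array([274.4068, 226.1429]), array([  48,  100,   53,   53, 2141], dtype=int32)) [ 0.479  -0.0254  0.041 ]
```

View pics/w2.png

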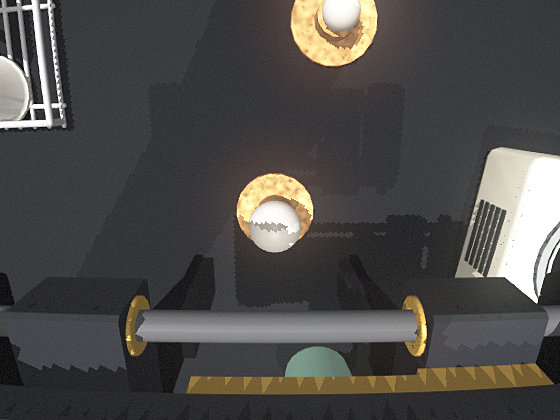

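```bash
python3 -m pendant '{"xyz":[[-0.001,0.001,-0.03],[0,0,-0.02],[0,0,-0.01],[0,0,0]],"turn":[0,0,0,0]}'; python3 - <<'E'
from st import *
o,M=st();im=read_camera("wrist");o,M=st()
cv2.imwrite("pics/w3.png",im[:,:,::-1])
E
```

```text
time_s: 4.75
tool_pos: [0.4802, -0.0259, 0.0229]
tool_rot: [170.9, 88.8, 19.1]
force: [-0.5, 0.3, 0.3]
grip_width: 0.0607
t 4.75 tcp [ 0.4802 -0.0259  0.0229] jaw -61.8172863359389 tilt x [ 0.0205  0.0071 -0.9998] F [-0.4844  0.3456  0.3175] w 0.06066473627241136
t 4.8 tcp [ 0.4807 -0.0259  0.0234] jaw -61.81561016316233 tilt x [ 0.0215  0.0073 -0.9997] F [ 0.3347 -0.4073  0.1428] w 0.06071621243753796
```

View pics/w3.png

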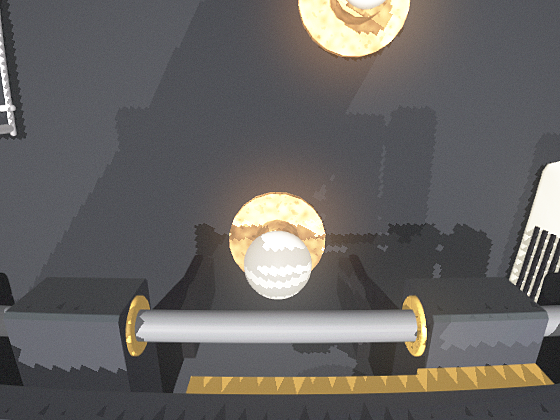

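```bash
python3 -m pendant '{"xyz":[[0,0,-0.001],[0,0,0],[0,0,0],[0,0,0],[0,0,0]],"turn":[0,0,0,0,0]}' 0 12; python3 -m pendant '{"xyz":[[0,0,0.02],[0,0,0.03],[0,0,0.03],[0,0,0]],"turn":[0,0,0,0]}'; python3 - <<'E'
from st import *
o,M=st();im=read_camera("wrist")
cv2.imwrite("pics/w4.png",im[:,:,::-1])
E
```

```text
time_s: 5.42
tool_pos: [0.4826, -0.0256, 0.0244]
tool_rot: [169.8, 88.5, 18.0]
force: [0.8, -0.5, 1.7]
grip_width: 0.019
time_s: 5.92
tool_pos: [0.4817, -0.0259, 0.1062]
tool_rot: [169.8, 88.6, 17.9]
force: [0.3, 0.3, -0.0]
grip_width: 0.0005
t 5.925 tcp [ 0.4817 -0.0259  0.1062] jaw -61.82533053695196 tilt x [ 0.024   0.0078 -0.9997] F [ 0.3245  0.2872 -0.0277] w 0.000454367110839767
```

View pics/w4.png

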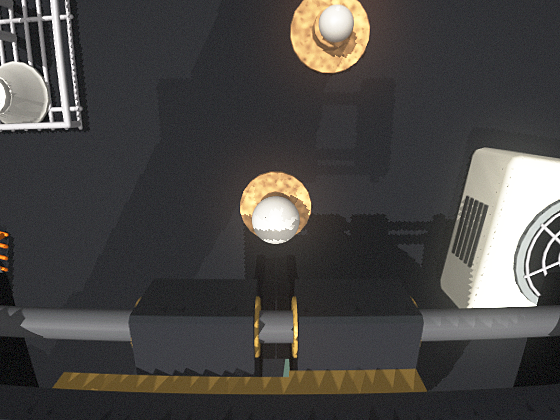

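```bash
python3 - <<'E'
from st import *
o,M=st()
for n in ["top","scene"]:
    im=read_camera(n)[:,:,::-1].copy();q=proj(n,o['tool_pos']);print(n,q)
    q2=proj(n,[.4785,-.0265,.041]);print(q2)
    x,y=q.astype(int);cr=im[max(0,y-60):y+60,max(x-80,0):x+80].copy()
    cr=cv2.resize(cr,None,fx=5,fy=5,interpolation=cv2.INTER_CUBIC)
    cv2.drawMarker(cr,(int((q[0]-x+80)*5),int((q[1]-y+60)*5)),(0,0,255),0,20,1)
    cv2.drawMarker(cr,(int((q2[0]-x+80)*5),int((q2[1]-y+60)*5)),(0,255,0),0,20,1)
    cv2.imwrite(f"pics/{n}5.png",cr)
print(proj("wrist",o['tool_pos'],T_cam("wrist",o)),proj("wrist",[.4785,-.0265,.041],T_cam("wrist",o)))
E
```

```text
t 5.975 tcp [ 0.4805 -0.0258  0.1048] jaw -61.82003975663729 tilt x [ 0.0214  0.0074 -0.9997] F [-0.3112  1.6075 -0.9727] w 0.00016069419165518496
top [291.8891 221.6528]
[291.5206 223.1234]
scene [264.7845 187.3685]
[265.3223 203.5782]
[278.0462 249.8677] [276.7632 219.8019]
```

View pics/top5.png

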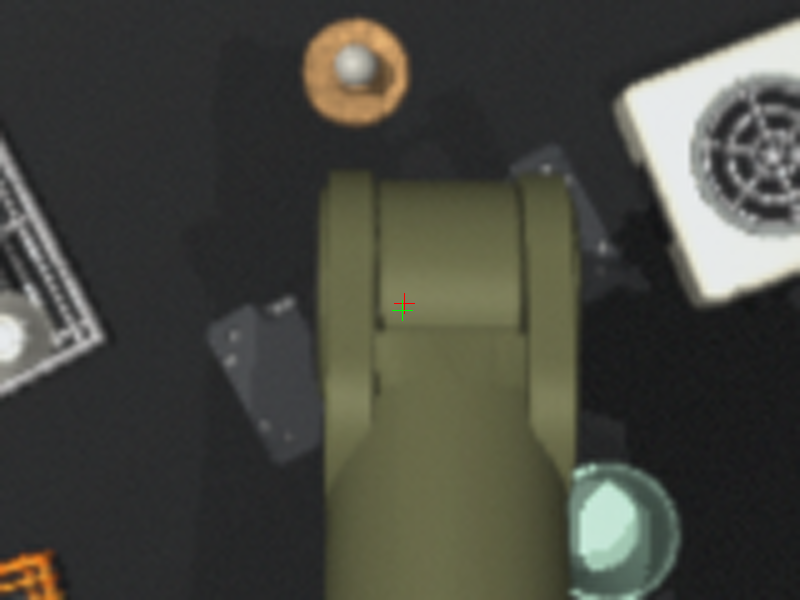

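View pics/scene5.png

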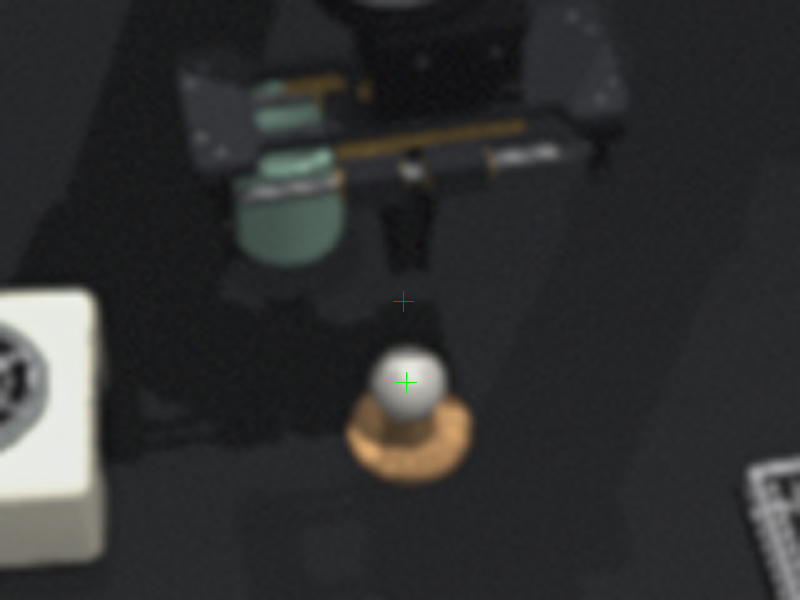

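```bash
python3 - <<'E'
from st import *
H=camera_params("wrist")['hand_eye'];Hi=np.linalg.inv(H)
for x in [0,-.0187,-.04,-.07]:
    c=Hi@[x,0,0,1];s=c[:2]/c[2];s=s*(1-.0809*(s@s));print(x,c[:3],s*366.2+[275.6,212.5])
for f,box in [("w1",(245,310,150,215)),("w2",(235,320,170,260)),("w4",(235,320,170,260)),("w3",(225,335,190,300))]:
    im=cv2.imread(f"pics/{f}.png")[:,:,::-1]
    p=white(im,*box,v=60,s=50);print(f,p[0],p[1],p[3],"dist",366.2*.018/p[1])
o,M=st();T=T_cam("wrist",o);print(T)
for n in ["w3","w4"]:
    im=cv2.imread(f"pics/{n}.png")[200:340,180:370];im=np.clip(255*(im/255.)**0.45,0,255).astype(np.uint8)
    cv2.imwrite(f"pics/{n}z.png",cv2.resize(im,None,fx=4,fy=4,interpolation=cv2.INTER_CUBIC))
im=cv2.imread("pics/scene5.png");im=np.clip(255*(im/255.)**0.45,0,255).astype(np.uint8);cv2.imwrite("pics/scene5g.png",im)
E
```

```text
0 [0.0014 0.0215 0.2108] [278.0475 249.8213]
-0.0187 [0.0014 0.0272 0.193 ] [278.2528 264.039 ]
-0.04 [0.0014 0.0337 0.1727] [278.5364 283.7394]
-0.07 [0.0014 0.0429 0.1442] [279.0644 320.5895]
w1 [275.6639 189.2227] 18.29859161376953 [  13   21   36   37 1022] dist 0.3602244445435832
w2 [277. 235.] 42.19014358520508 [   0   30   85   60 2763] dist 0.1562355431829223
w4 [283.8389 219.9361] 32.21939468383789 [  17   26   65   57 1969] dist 0.20458484911594327
w3 [279.5 244.5] 77.07473754882812 [   0    0  110  110 8676] dist 0.08552218547386051
t 6.075 tcp [ 0.4791 -0.026   0.1031] jaw -61.82094325476981 tilt x [ 0.018   0.0066 -0.9998] F [-0.0193  0.6358 -0.1818] w 0.000507514854281782
[[ 0.4725 -0.8446 -0.2519  0.5497]
 [-0.8813 -0.4521 -0.1374  0.014 ]
 [ 0.0022  0.2869 -0.958   0.2989]
 [ 0.      0.      0.      1.    ]]
```

View pics/scene5g.png

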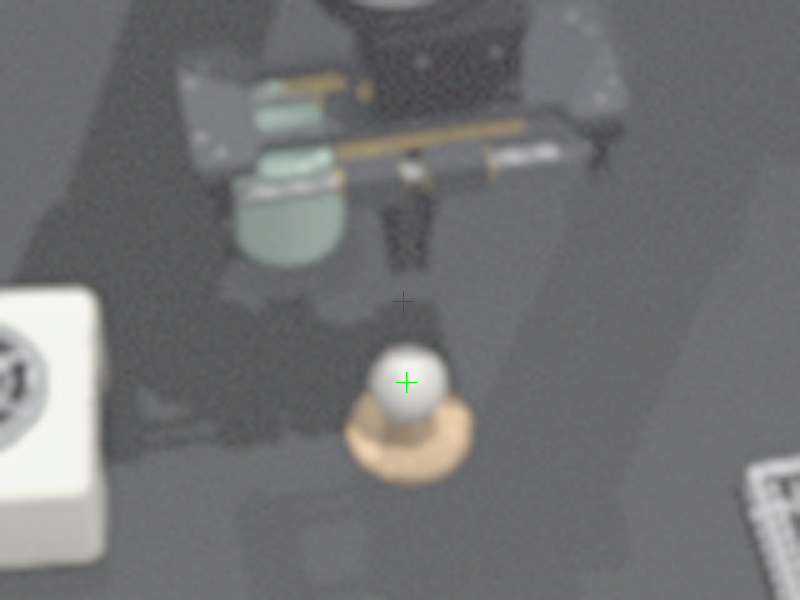

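View pics/w3z.png

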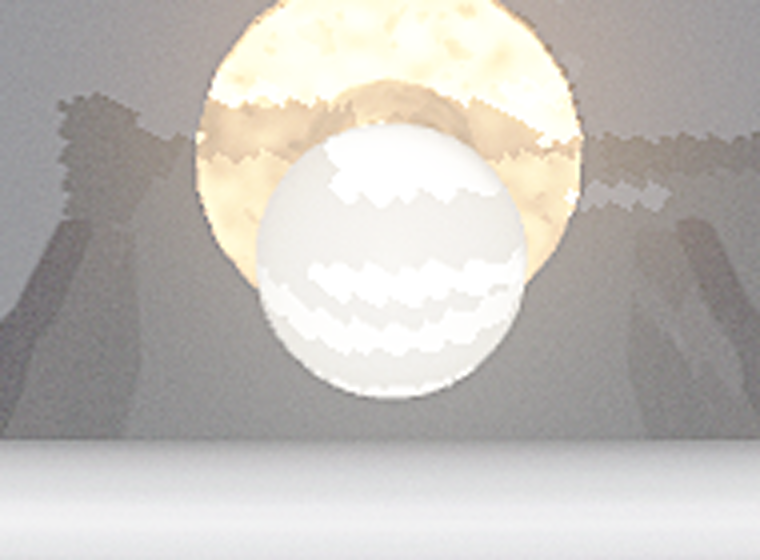

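View pics/w4z.png

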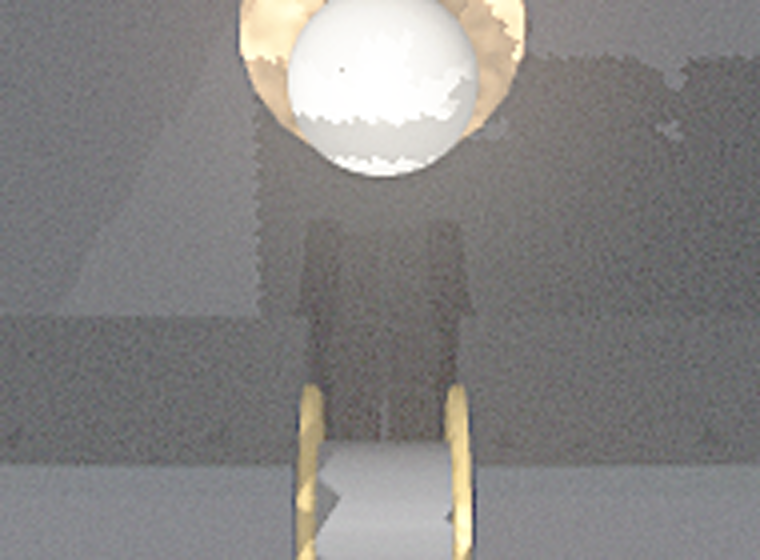

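```bash
python3 -m pendant '{"xyz":[[0,0,0],[0,0,0],[0,0,0],[0,0,-0.03],[0,0,-0.025],[0,0,-0.02],[0,0,0],[0,0,0]],"turn":[0,0,0,0,0,0,0,0]}' 0.75; python3 - <<'E'
from st import *
o,M=st()
n="scene"
im=read_camera(n)[:,:,::-1].copy();q=proj(n,o['tool_pos']);print(n,q)
x,y=265,190;cr=im[y-50:y+50,x-70:x+70].copy()
cr=cv2.resize(cr,None,fx=5.6,fy=5.6,interpolation=cv2.INTER_CUBIC)
cr=np.clip(255*(cr/255.)**0.5,0,255).astype(np.uint8)
cv2.drawMarker(cr,(int((q[0]-x+70)*5.6),int((q[1]-y+50)*5.6)),(0,0,255),0,20,1)
# predicted tips
for s in (1,-1):
  for b in (0,.0187,.04):
    P=o['tool_pos']+M@[-b,s*o['grip_width']/2,0];q=proj(n,P)
    cv2.drawMarker(cr,(int((q[0]-x+70)*5.6),int((q[1]-y+50)*5.6)),(0,255,255),1,8,1)
cv2.imwrite("pics/scene6.png",cr)
im=read_camera("wrist");cv2.imwrite("pics/w6.png",im[:,:,::-1])
E
```

```text
time_s: 7.08
tool_pos: [0.4778, -0.0261, 0.0241]
tool_rot: [171.8, 89.1, 19.9]
force: [-0.7, 0.0, 0.2]
grip_width: 0.064
t 7.075 tcp [ 0.4778 -0.0261  0.0241] jaw -61.82282250392839 tilt x [ 0.0146  0.0053 -0.9999] F [-0.6638  0.0196  0.2484] w 0.06397410136188966
scene [265.6917 207.6685]
```

View pics/scene6.png

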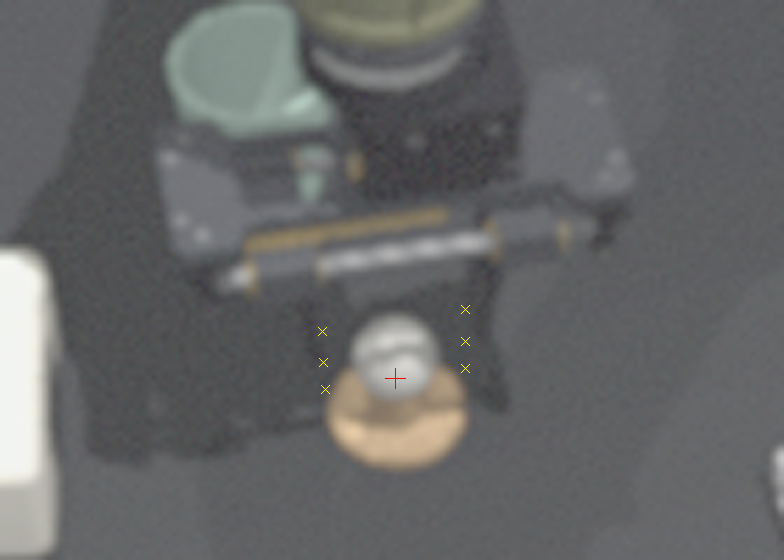

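View pics/w6.png

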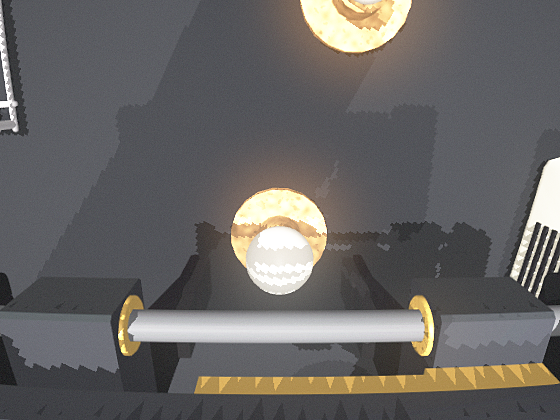

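```bash
python3 -m pendant '{"xyz":[[0,0,-0.008],[0,0,0]],"turn":[0,0]}';  python3 -m pendant '{"xyz":[[0,0,-0.006],[0,0,0]],"turn":[0,0]}'; python3 - <<'E'
from st import *
o,M=st()
n="scene"
im=read_camera(n)[:,:,::-1].copy()
x,y=265,190;cr=im[y-50:y+50,x-70:x+70].copy()
cr=cv2.resize(cr,None,fx=5.6,fy=5.6,interpolation=cv2.INTER_CUBIC)
cr=np.clip(255*(cr/255.)**0.5,0,255).astype(np.uint8)
for s in (1,-1):
  for b in (0,.0187,.04):
    P=o['tool_pos']+M@[-b,s*o['grip_width']/2,-.0095];q=proj(n,P)
    cv2.drawMarker(cr,(int((q[0]-x+70)*5.6),int((q[1]-y+50)*5.6)),(0,255,255),1,8,1)
cv2.imwrite("pics/scene7.png",cr)
im=read_camera("wrist");cv2.imwrite("pics/w7.png",np.clip(255*(im[:,:,::-1]/255.)**0.6,0,255).astype(np.uint8))
E
```

```text
time_s: 7.42
tool_pos: [0.4788, -0.0258, 0.0169]
tool_rot: [172.0, 89.0, 20.2]
force: [0.7, -0.6, 0.4]
grip_width: 0.0649
time_s: 7.68
tool_pos: [0.479, -0.0257, 0.0106]
tool_rot: [172.0, 88.9, 20.2]
force: [-0.3, -0.1, -0.2]
grip_width: 0.0652
t 7.675 tcp [ 0.479  -0.0257  0.0106] jaw -61.80703103168736 tilt x [ 0.0175  0.0064 -0.9998] F [-0.3124 -0.0501 -0.2315] w 0.06520316817886636
```

View pics/scene7.png

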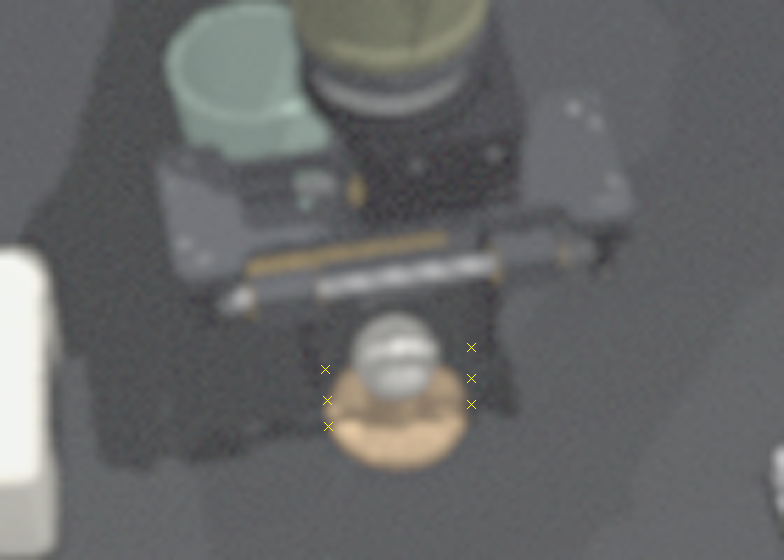

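View pics/w7.png

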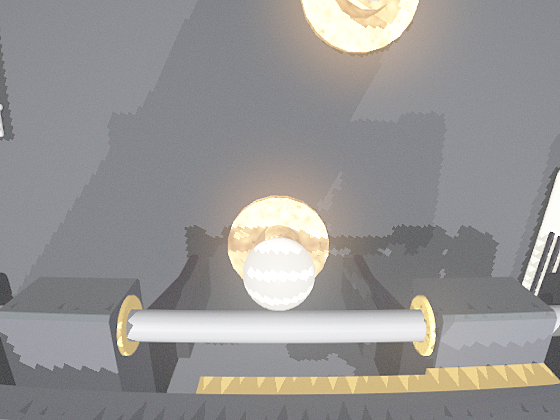

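```bash
python3 -m pendant '{"xyz":[[0,0,-0.005],[0,0,0]],"turn":[0,0]}';  python3 -m pendant '{"xyz":[[0,0,-0.004],[0,0,0],[0,0,0]],"turn":[0,0,0]}'; python3 -m pendant '{"xyz":[[0,0,0],[0,0,0],[0,0,0]],"turn":[0,0,0]}' 0 10;python3 -m pendant '{"xyz":[[0,0,0],[0,0,0]],"turn":[0,0]}'; python3 - <<'E'
from st import *
o,M=st()
n="scene"
im=read_camera(n)[:,:,::-1].copy()
x,y=265,190;cr=im[y-50:y+50,x-70:x+70].copy()
cr=cv2.resize(cr,None,fx=5.6,fy=5.6,interpolation=cv2.INTER_CUBIC)
cr=np.clip(255*(cr/255.)**0.5,0,255).astype(np.uint8)
cv2.imwrite("pics/scene8.png",cr)
im=read_camera("wrist");cv2.imwrite("pics/w8.png",np.clip(255*(im[:,:,::-1]/255.)**0.6,0,255).astype(np.uint8))
E
```

```text
time_s: 8.02
tool_pos: [0.4796, -0.0257, 0.0059]
tool_rot: [171.3, 88.9, 19.4]
force: [-0.6, -0.8, -1.5]
grip_width: 0.0654
time_s: 8.4
tool_pos: [0.4796, -0.0258, 0.0016]
tool_rot: [171.0, 88.9, 19.2]
force: [0.0, 0.2, -0.2]
grip_width: 0.0654
time_s: 8.78
tool_pos: [0.4798, -0.0258, 0.0017]
tool_rot: [170.8, 88.9, 19.0]
force: [-0.5, -0.4, -0.4]
grip_width: 0.0432
time_s: 9.02
tool_pos: [0.4801, -0.026, 0.0019]
tool_rot: [170.0, 88.8, 18.2]
force: [-0.5, -1.1, 1.1]
grip_width: 0.0348
t 9.025 tcp [ 0.4801 -0.026   0.0019] jaw -61.81200618314789 tilt x [ 0.0195  0.0064 -0.9998] F [-0.55   -1.1494  1.1308] w 0.034790503818375264
```

View pics/scene8.png

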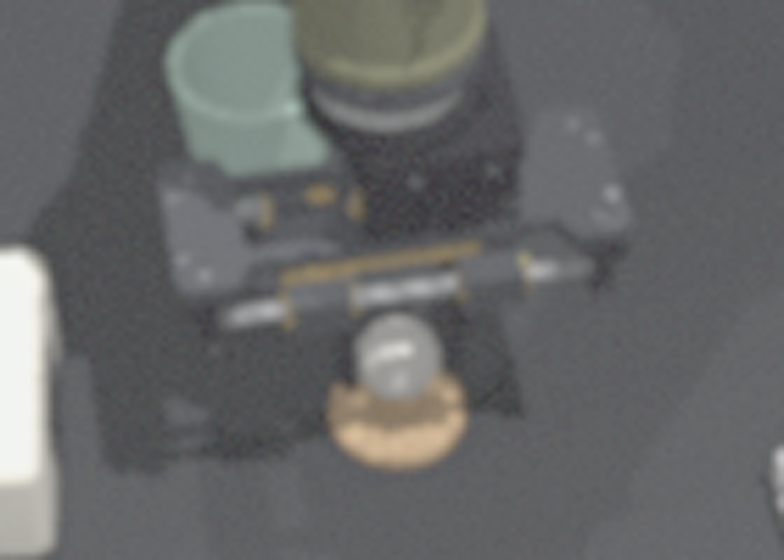

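View pics/w8.png

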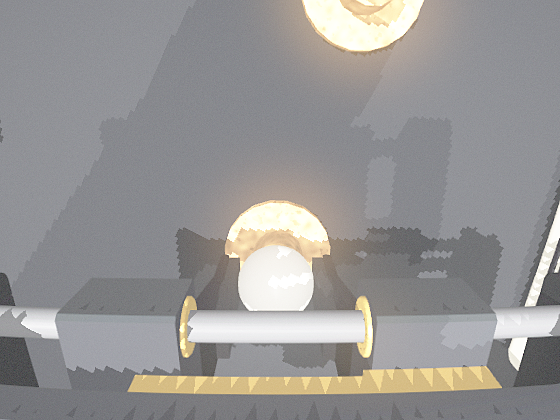

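```bash
python3 -m pendant '{"xyz":[[0,0,0],[0,0,0],[0,0,0]],"turn":[0,0,0]}'
```

```text
time_s: 9.5
tool_pos: [0.4801, -0.026, 0.0019]
tool_rot: [169.9, 88.8, 18.1]
force: [0.6, -0.5, 0.8]
grip_width: 0.0346
```

```bash
python3 -m pendant '{"xyz":[[0,0,0],[0,0,0],[0,0,0],[0,0,-0.004],[0,0,0]],"turn":[0,0,0,0,0]}' 0.6;  python3 -m pendant '{"xyz":[[-0.001,0,-0.004],[0,0,0]],"turn":[0,0]}'
```

```text
time_s: 10.12
tool_pos: [0.4798, -0.0257, -0.0026]
tool_rot: [170.9, 88.8, 19.1]
force: [0.1, 0.5, -0.4]
grip_width: 0.0522
time_s: 10.38
tool_pos: [0.4785, -0.0257, -0.007]
tool_rot: [171.0, 88.9, 19.2]
force: [0.9, 0.1, -0.2]
grip_width: 0.0521
```

```bash
python3 -m pendant '{"xyz":[[0,0,0],[0,0,0],[0,0,0],[0,0,0],[0,0,0]],"turn":[0,0,0,0,0]}' 0 12;python3 -m pendant '{"xyz":[[0,0,0],[0,0,0]],"turn":[0,0]}'
```

```text
time_s: 11.0
tool_pos: [0.4789, -0.026, -0.0067]
tool_rot: [169.9, 88.8, 18.1]
force: [0.1, -0.6, -0.5]
grip_width: 0.0352
time_s: 11.25
tool_pos: [0.479, -0.026, -0.0067]
tool_rot: [169.8, 88.8, 18.0]
force: [-0.9, -0.8, 0.6]
grip_width: 0.035
```

```bash
python3 -m pendant '{"xyz":[[0,0,0.005],[0,0,0.005],[0,0,0],[0,0,0]],"turn":[0,0,0,0]}'; python3 - <<'E'
from st import *
o,M=st()
im=read_camera("scene")[:,:,::-1].copy()
x,y=265,190;cr=im[y-50:y+50,x-70:x+70].copy()
cr=cv2.resize(cr,None,fx=5.6,fy=5.6,interpolation=cv2.INTER_CUBIC)
cr=np.clip(255*(cr/255.)**0.5,0,255).astype(np.uint8)
cv2.imwrite("pics/scene9.png",cr)
E
```

```text
time_s: 11.75
tool_pos: [0.4787, -0.0256, 0.004]
tool_rot: [171.4, 88.8, 19.6]
force: [0.6, 0.1, -1.4]
grip_width: 0.0351
t 11.75 tcp [ 0.4787 -0.0256  0.004 ] jaw -61.798570084267176 tilt x [ 0.0191  0.0068 -0.9998] F [ 0.5599  0.064  -1.4409] w 0.0350753353615253
```

View pics/scene9.png

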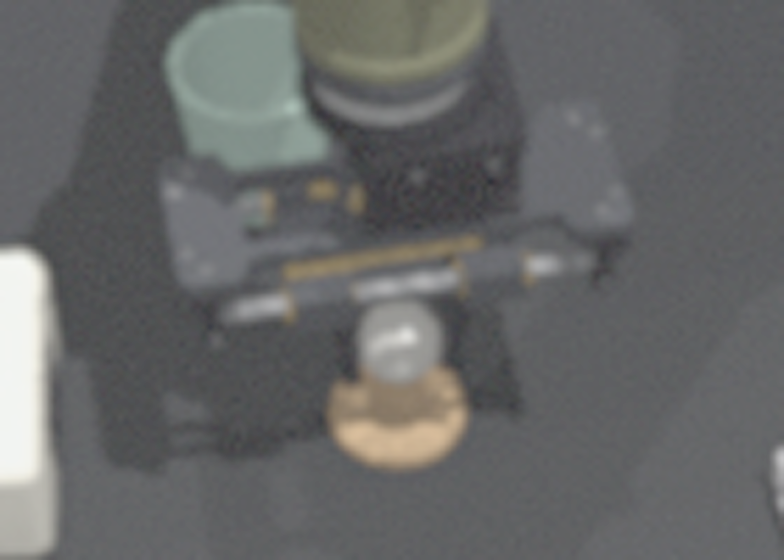

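```bash
python3 -m pendant '{"xyz":[[0,0,0.02],[0,0,0.04],[0,0,0.04],[0,0.02,0.02],[-0.003,0.04,0],[-0.003,0.04,0],[-0.003,0.03,0],[0,0.015,0],[0,0,0],[0,0,0]],"turn":[0,0,0,0,0,0,0,0,0,0]}'; python3 - <<'E'
from st import *
im=read_camera("scene")
o,M=st()
im=read_camera("wrist");o,M=st();cv2.imwrite("pics/w10.png",im[:,:,::-1]);T=T_cam("wrist",o)
for t in ["seat","handle","carrier"]:
  for d in pinpoint("wrist",t)[:3]:
    w=(T@np.append(d['at'],1))[:3];print(t,d['score'],w,proj("wrist",w,T))
E
```

```text
time_s: 13.05
tool_pos: [0.4679, 0.1204, 0.127]
tool_rot: [169.4, 88.9, 17.3]
force: [-0.5, 0.1, -0.7]
grip_width: 0.035
t 13.1 tcp [0.4679 0.1203 0.127 ] jaw -62.12464194767733 tilt x [ 0.0177  0.0057 -0.9998] F [ 0.387  -0.948  -0.3101] w 0.0351210849617399
t 13.15 tcp [0.468  0.1204 0.1271] jaw -62.13454116255407 tilt x [ 0.0178  0.0059 -0.9998] F [ 0.6837  0.3898 -1.1623] w 0.034966492451031644
seat 0.64 [0.4653 0.206  0.0558] [173.0077 165.1129]
handle 0.96 [0.2723 0.251  0.064 ] [ 38.8694 339.9448]
handle 0.59 [0.5202 0.2246 0.0649] [177.1403  83.2452]
carrier 0.92 [ 0.2683  0.2487 -0.0022] [ 77.0013 305.3278]
carrier 0.86 [0.5128 0.2314 0.0005] [185.8111  91.451 ]
```

View pics/w10.png

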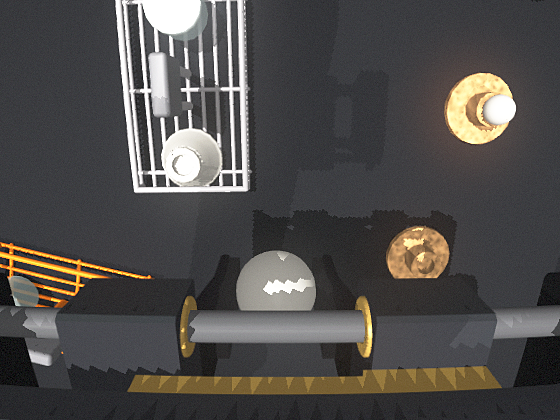

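```bash
python3 - <<'E'
from st import *
im=cv2.imread("pics/w10.png");cv2.imwrite("pics/w10z.png",cv2.resize(im[120:200,130:250],None,fx=6,fy=6,interpolation=cv2.INTER_CUBIC))
o,M=st();T=T_cam("wrist",o)
for p in [(120,190-.0),(137,190),(246,190)]: print(p,ray_at_z("wrist",p,.02,T))
E
```

```text
t 13.3 tcp [0.4679 0.1209 0.1272] jaw -62.10286391710143 tilt x [ 0.018   0.0063 -0.9998] F [ 0.3688  0.3801 -1.3163] w 0.03507561912299984
(120, 190.0) [0.4142 0.2452 0.02  ]
(137, 190) [0.4211 0.2319 0.02  ]
(246, 190) [0.4648 0.149  0.02  ]
```

View pics/w10z.png

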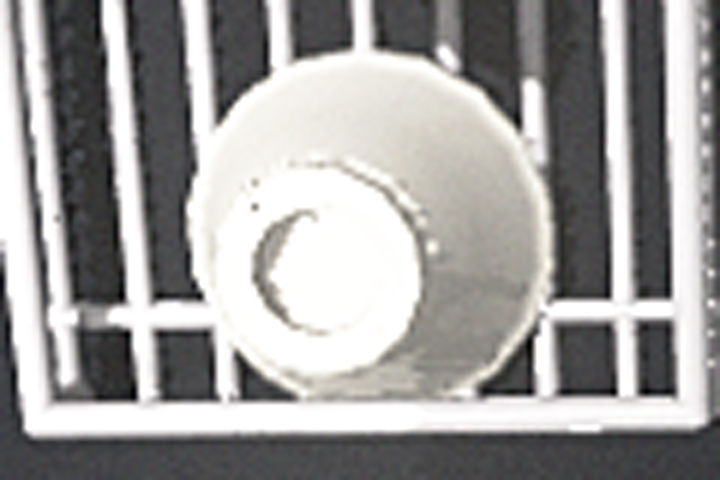

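```bash
python3 - <<'E'
from st import *
o,M=st();T=T_cam("wrist",o)
print(ray_at_z("wrist",(183.3,165.3),.04,T), ray_at_z("wrist",(160,84),.067,T))
# ball in tool frame
im=cv2.imread("pics/w10.png");cv2.imwrite("pics/w10b.png",cv2.resize(im[240:320,220:340],None,fx=6,fy=6,interpolation=cv2.INTER_CUBIC))
E
```

```text
t 13.3 tcp [0.4679 0.1209 0.1272] jaw -62.10286391710143 tilt x [ 0.018   0.0063 -0.9998] F [ 0.3688  0.3801 -1.3163] w 0.03507561912299984
[0.4645 0.202  0.04  ] [0.5146 0.2348 0.067 ]
```

View pics/w10b.png

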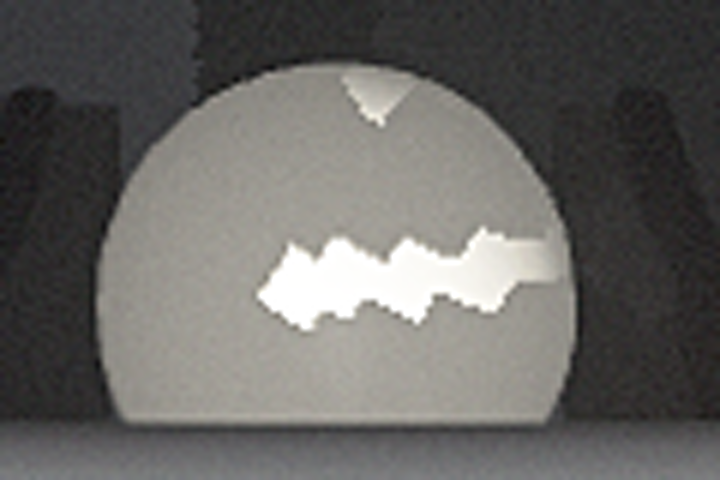

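```bash
python3 -m pendant '{"xyz":[[-0.002,0.03,0],[-0.002,0.03,-0.01],[0,0.015,-0.02],[0,0.006,-0.02],[0,0,0],[0,0,0]],"turn":[0,0,0,0,0,0]}'; python3 - <<'E'
from st import *
im=read_camera("scene")
o,M=st()
x,y=340,200;cr=cv2.resize(im[y-50:y+50,x-60:x+60,::-1],None,fx=6,fy=6,interpolation=cv2.INTER_CUBIC)
cv2.imwrite("pics/scene11.png",np.clip(255*(cr/255.)**0.6,0,255).astype(np.uint8))
im=read_camera("wrist");o,M=st();cv2.imwrite("pics/w11.png",im[:,:,::-1]);T=T_cam("wrist",o)
E
```

```text
time_s: 14.05
tool_pos: [0.4657, 0.2018, 0.0776]
tool_rot: [172.2, 88.7, 19.8]
force: [-0.2, 0.0, -0.2]
grip_width: 0.0349
t 14.1 tcp [0.4656 0.2017 0.0776] jaw -62.42320308182215 tilt x [ 0.0207  0.0075 -0.9998] F [ 0.327  -0.5354  0.0555] w 0.03504234912994266
t 14.15 tcp [0.4657 0.2018 0.0777] jaw -62.42972141615569 tilt x [ 0.021   0.0078 -0.9997] F [ 0.3184  0.1151 -0.4047] w 0.034591261070663334
```

View pics/w11.png

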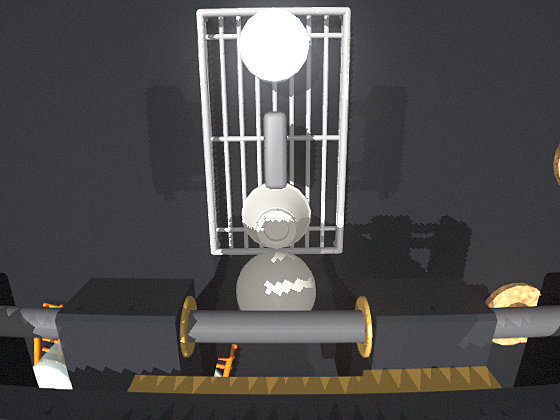

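View pics/scene11.png

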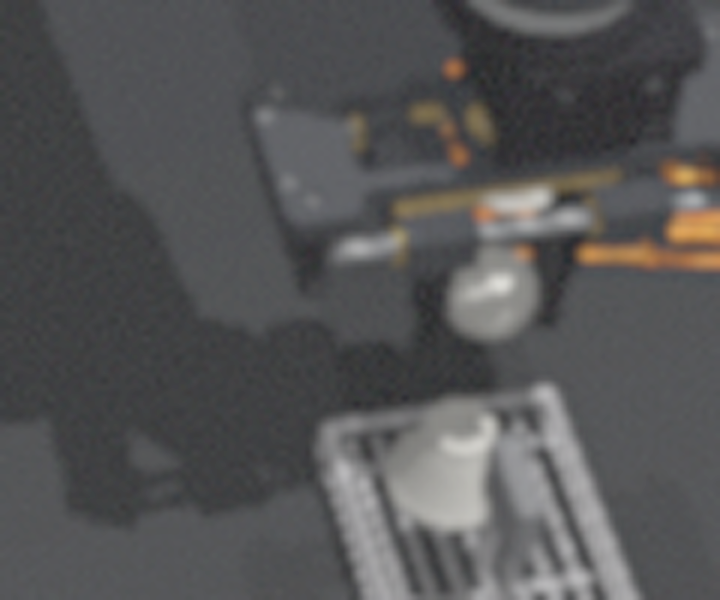

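```bash
python3 - <<'E'
from st import *
im=cv2.imread("pics/w11.png");cv2.imwrite("pics/w11z.png",cv2.resize(np.clip(255*(im[170:260,220:340]/255.)**.7,0,255).astype(np.uint8),None,fx=6,fy=6,interpolation=cv2.INTER_CUBIC))
E
```

```text
(no output)
```

View pics/w11z.png

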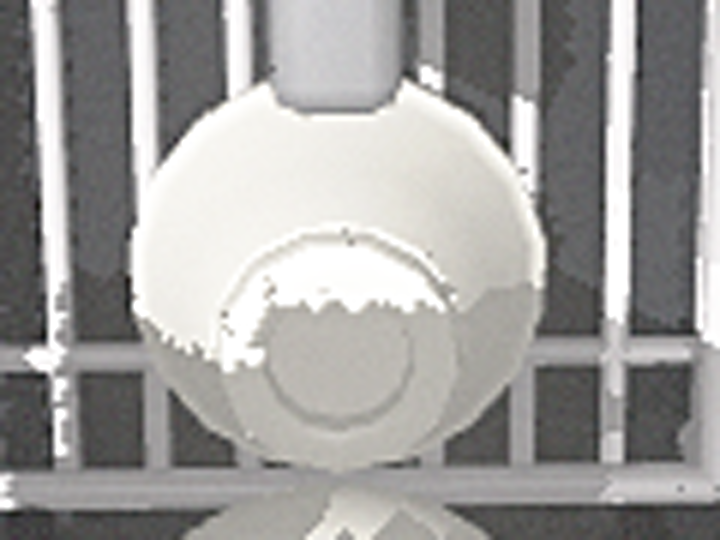

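```bash
python3 - <<'E'
from st import *
o,M=st();T=T_cam("wrist",o)
r=ray_at_z("wrist",(276.5,228.5),.04,T);
b=(T@(np.append(np.array([.0016-.0014+0.0002,.2132*.165,.165]),1)))[:3]
# ball by px ray at known tool depth -> plane at z of ball
zb=o['tool_pos'][2]+.0477
b2=ray_at_z("wrist",(276.2,290.3),zb,T)
print("ring",r,"ball",b,b2,"move",r-b2, "in tool",M.T@(r-b2))
E
```

```text
t 14.15 tcp [0.4657 0.2018 0.0777] jaw -62.42972141615569 tilt x [ 0.021   0.0078 -0.9997] F [ 0.3184  0.1151 -0.4047] w 0.034591261070663334
ring [0.4654 0.2024 0.04  ] ball [0.465  0.2027 0.1255] [0.4649 0.2028 0.1254] move [ 0.0004 -0.0004 -0.0854] in tool [0.0854 0.0003 0.0017]
```

```bash
python3 -m pendant '{"xyz":[[0,-0.0005,-0.02],[0,0,-0.02],[0,0,-0.01],[0,0,0],[0,0,0]],"turn":[0,0,0,0,0]}'; python3 - <<'E'
from st import *
im=read_camera("scene")
o,M=st()
x,y=340,200;cr=cv2.resize(im[y-50:y+50,x-60:x+60,::-1],None,fx=6,fy=6,interpolation=cv2.INTER_CUBIC)
cv2.imwrite("pics/scene12.png",np.clip(255*(cr/255.)**0.6,0,255).astype(np.uint8))
im=read_camera("wrist");o,M=st();cv2.imwrite("pics/w12.png",im[:,:,::-1]);T=T_cam("wrist",o)
cv2.imwrite("pics/w12z.png",cv2.resize(np.clip(255*(im[170:310,200:350,::-1]/255.)**.7,0,255).astype(np.uint8),None,fx=4,fy=4,interpolation=cv2.INTER_CUBIC))
E
```

```text
time_s: 14.78
tool_pos: [0.4693, 0.2013, 0.031]
tool_rot: [176.1, 88.3, 23.5]
force: [-0.4, 0.3, -1.2]
grip_width: 0.0346
t 14.825 tcp [0.4693 0.2014 0.031 ] jaw -62.585573169652456 tilt x [ 0.028   0.0122 -0.9995] F [ 0.4941 -0.5229 -1.0503] w 0.03492911244219478
t 14.875 tcp [0.4693 0.2014 0.031 ] jaw -62.57834114863682 tilt x [ 0.028   0.0123 -0.9995] F [-0.5297 -0.1013 -0.7425] w 0.03497088393177119
```

View pics/w12z.png

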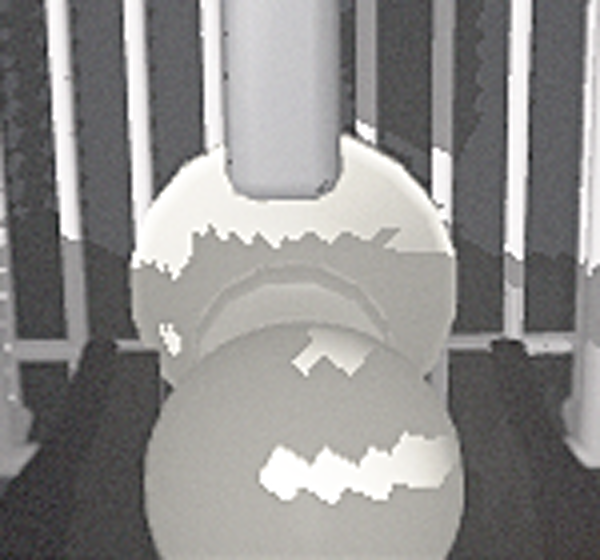

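View pics/scene12.png

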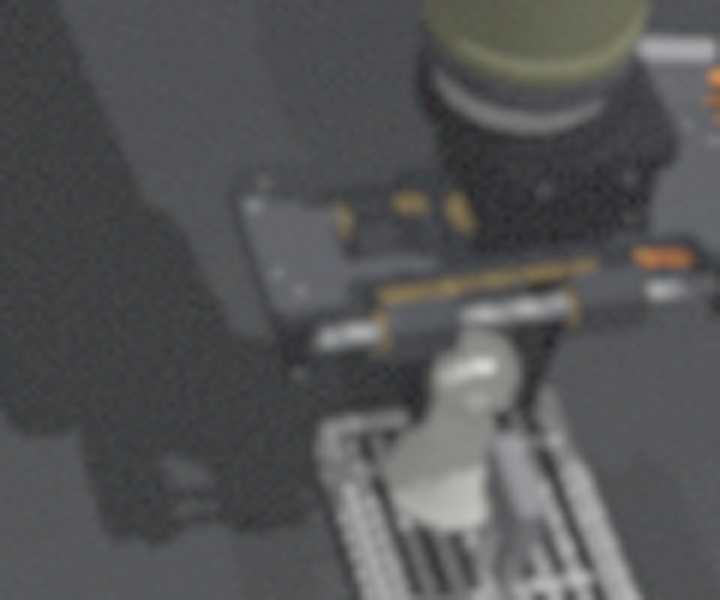

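```bash
python3 -c "
from st import *
o,M=st();print(o['qpos'])
T=T_cam('wrist',o)
zb=o['tool_pos'][2]+.0477
b2=ray_at_z('wrist',(276.2,290.3),zb,T);print('ball',b2, o['tool_pos']-M[:,0]*.0477)"
python3 -m pendant '{"xyz":[[-0.0025,0,0],[0,0,0]],"turn":[0,0]}'; python3 -c "
from st import *
o,M=st();print(o['qpos'])"
```

```text
t 14.875 tcp [0.4693 0.2014 0.031 ] jaw -62.57834114863682 tilt x [ 0.028   0.0123 -0.9995] F [-0.5297 -0.1013 -0.7425] w 0.03497088393177119
[-43.4405   8.3644  18.3998 115.3976  -3.1561  54.9491 -86.0659]
ball [0.4682 0.2023 0.0787] [0.4679 0.2008 0.0787]
time_s: 15.12
tool_pos: [0.467, 0.2018, 0.0317]
tool_rot: [176.8, 88.2, 24.2]
force: [0.4, -0.1, -0.7]
grip_width: 0.0352
t 15.125 tcp [0.467  0.2018 0.0317] jaw -62.56989506196777 tilt x [ 0.0289  0.013  -0.9995] F [ 0.3684 -0.0853 -0.7268] w 0.035151593689292084
[-43.5687   8.0148  18.3369 115.6782  -3.0239  54.9274 -86.3078]
```

```bash
python3 -m pendant '{"xyz":[[-0.001,0,-0.008],[-0.0005,0,-0.008],[0,0,0],[0,0,0]],"turn":[0,0,0,0]}'; python3 -c "
from st import *
o,M=st();im=read_camera('wrist');o,M=st()
cv2.imwrite('pics/w13z.png',cv2.resize(np.clip(255*(im[170:310,200:350,::-1]/255.)**.7,0,255).astype(np.uint8),None,fx=4,fy=4,interpolation=cv2.INTER_CUBIC))
print(o['tool_pos']-M[:,0]*.0477)"
```

```text
time_s: 15.62
tool_pos: [0.465, 0.2017, 0.0142]
tool_rot: [176.5, 88.2, 24.0]
force: [0.9, 0.5, -0.3]
grip_width: 0.0351
t 15.625 tcp [0.465  0.2017 0.0142] jaw -62.557849439642105 tilt x [ 0.0283  0.0126 -0.9995] F [ 0.9047  0.4747 -0.3032] w 0.03512425525912016
t 15.675 tcp [0.4649 0.2016 0.0142] jaw -62.55876267618282 tilt x [ 0.0282  0.0125 -0.9995] F [ 0.4126 -0.5419 -0.8679] w 0.03500682439819749
[0.4636 0.201  0.0619]
```

View pics/w13z.png

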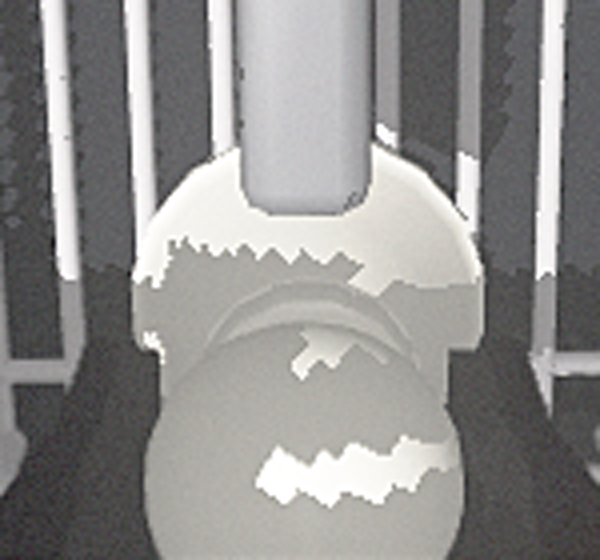

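```bash
python3 -c "
from st import *
o,M=st();T=T_cam('wrist',o)
e=ray_at_z('wrist',(277.2,240.8),.04,T);tz=M[:,2].copy();tz[2]=0;tz/=np.linalg.norm(tz);print(e,tz,'ring c',e+.014*tz)
b=ray_at_z('wrist',(276.2,290.3),o['tool_pos'][2]+.0477,T);print('ball',b);d=e+.014*tz-b;print('jaw,z comps',d@M[:,1],d[:2]@tz[:2])
for r in (238,240,242): print(r,ray_at_z('wrist',(277.2,r),.04,T)+.014*tz)
"
```

```text
t 15.675 tcp [0.4649 0.2016 0.0142] jaw -62.55876267618282 tilt x [ 0.0282  0.0125 -0.9995] F [ 0.4126 -0.5419 -0.8679] w 0.03500682439819749
[0.4781 0.2092 0.04  ] [-0.8875 -0.4609  0.    ] ring c [0.4656 0.2027 0.04  ]
ball [0.4639 0.2024 0.0619]
jaw,z comps 0.0005085594632624523 -0.0017099778512755695
238 [0.467  0.2034 0.04  ]
240 [0.466  0.2029 0.04  ]
242 [0.4651 0.2024 0.04  ]
```

```bash
python3 -m pendant '{"xyz":[[0.001,0.0005,-0.003],[0,0,-0.0025],[0,0,0],[0,0,0]],"turn":[0,0,0,0]}'; python3 -c "
from st import *
o,M=st();im=read_camera('wrist');o,M=st()
print(o['tool_pos']-M[:,0]*.0477)
im=read_camera('scene')
x,y=340,200;cr=cv2.resize(im[y-50:y+50,x-60:x+60,::-1],None,fx=6,fy=6,interpolation=cv2.INTER_CUBIC)
cv2.imwrite('pics/scene14.png',np.clip(255*(cr/255.)**0.6,0,255).astype(np.uint8))"
```

```text
time_s: 16.18
tool_pos: [0.4664, 0.2023, 0.0087]
tool_rot: [176.7, 88.2, 24.1]
force: [0.3, -0.5, -0.0]
grip_width: 0.0353
t 16.175 tcp [0.4664 0.2023 0.0087] jaw -62.56083161762894 tilt x [ 0.0288  0.0129 -0.9995] F [ 0.3205 -0.4616 -0.0292] w 0.03528351043783722
t 16.225 tcp [0.4663 0.2023 0.0086] jaw -62.5618975145768 tilt x [ 0.0287  0.0128 -0.9995] F [1.003  0.5228 0.3817] w 0.03467293570405074
[0.4649 0.2017 0.0563]
```

View pics/scene14.png

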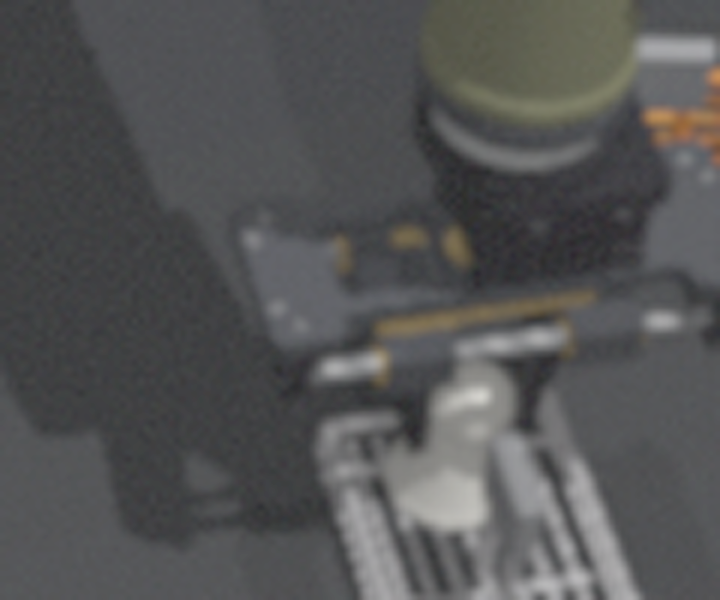

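```bash
python3 -m pendant '{"xyz":[[0,0,-0.0015],[0,0,0],[0,0,0]],"turn":[0,0,0]}'; python3 -c "
from st import *
F=[]
for i in range(4):
  im=read_camera('wrist');o=readout.get_obs();F.append(o['force'])
print(np.mean(F,0));st()
cv2.imwrite('pics/w15z.png',cv2.resize(np.clip(255*(im[170:310,200:350,::-1]/255.)**.7,0,255).astype(np.uint8),None,fx=4,fy=4,interpolation=cv2.INTER_CUBIC))
"
```

```text
time_s: 16.65
tool_pos: [0.4667, 0.2025, 0.0081]
tool_rot: [177.4, 88.2, 24.8]
force: [-0.3, -0.4, 1.5]
grip_width: 0.035
[-1.2384 -0.3664  1.8704]
t 16.85 tcp [0.4667 0.2025 0.0081] jaw -62.566692396369476 tilt x [ 0.0292  0.0135 -0.9995] F [-1.5986  0.0693  1.6967] w 0.03469681951244415
```

View pics/w15z.png

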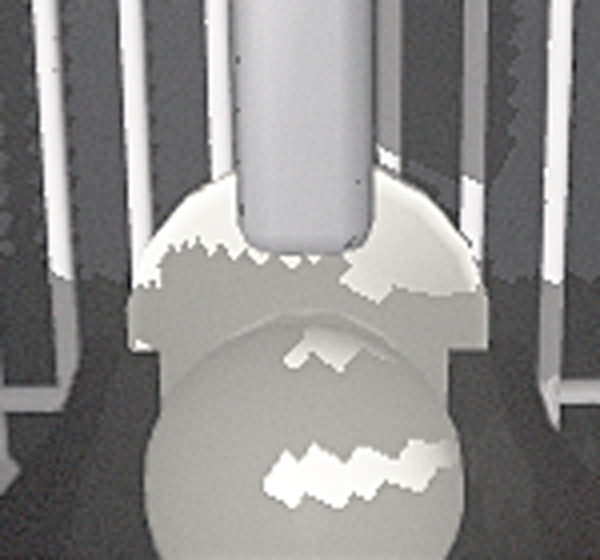

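```bash
python3 -m pendant '{"xyz":[[-0.0006,0,0],[0,0,0]],"turn":[0,0]}'; python3 -m pendant '{"xyz":[[0,0,0],[0,0,0],[0,0,0],[0,0,0]],"turn":[0,0,0,0]}' 0.55; python3 -c "
from st import *
im=read_camera('wrist');o=readout.get_obs();st()
cv2.imwrite('pics/w16z.png',cv2.resize(np.clip(255*(im[170:310,200:350,::-1]/255.)**.7,0,255).astype(np.uint8),None,fx=4,fy=4,interpolation=cv2.INTER_CUBIC))
"
```

```text
time_s: 17.1
tool_pos: [0.4664, 0.2025, 0.008]
tool_rot: [176.8, 88.1, 24.3]
force: [-0.0, 0.8, 2.0]
grip_width: 0.0352
time_s: 17.6
tool_pos: [0.4662, 0.2025, 0.0076]
tool_rot: [176.9, 88.1, 24.4]
force: [0.4, -0.0, 0.3]
grip_width: 0.0478
t 17.65 tcp [0.4662 0.2026 0.0076] jaw -62.55812908286953 tilt x [ 0.0295  0.0135 -0.9995] F [-0.7769  0.3783 -0.2173] w 0.047919484116799096
```

View pics/w16z.png

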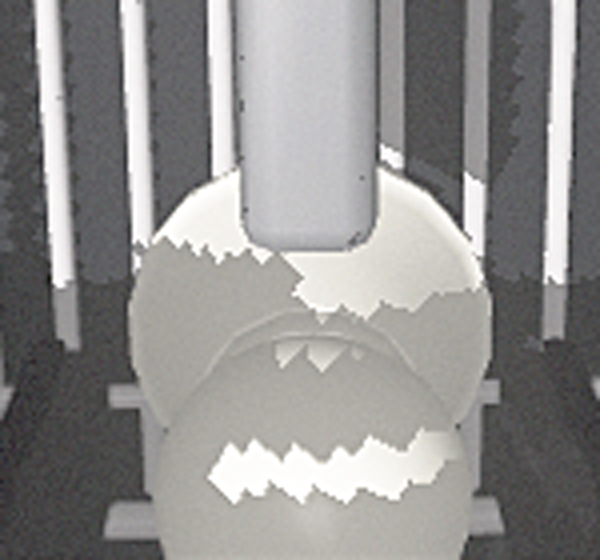

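```bash
python3 -m pendant '{"xyz":[[0,0,0],[0,0,0]],"turn":[0,0]}' ; python3 -c "
from st import *
im=read_camera('wrist');o=readout.get_obs();st()
cv2.imwrite('pics/w17z.png',cv2.resize(np.clip(255*(im[170:310,200:350,::-1]/255.)**.7,0,255).astype(np.uint8),None,fx=4,fy=4,interpolation=cv2.INTER_CUBIC))
"
```

```text
time_s: 17.9
tool_pos: [0.4661, 0.2026, 0.0076]
tool_rot: [177.0, 88.1, 24.5]
force: [-0.0, -0.5, -0.4]
grip_width: 0.0479
t 17.95 tcp [0.4662 0.2026 0.0076] jaw -62.55645961203553 tilt x [ 0.0296  0.0135 -0.9995] F [-0.2243 -0.1504 -0.5562] w 0.047720068261514315
```

View pics/w17z.png

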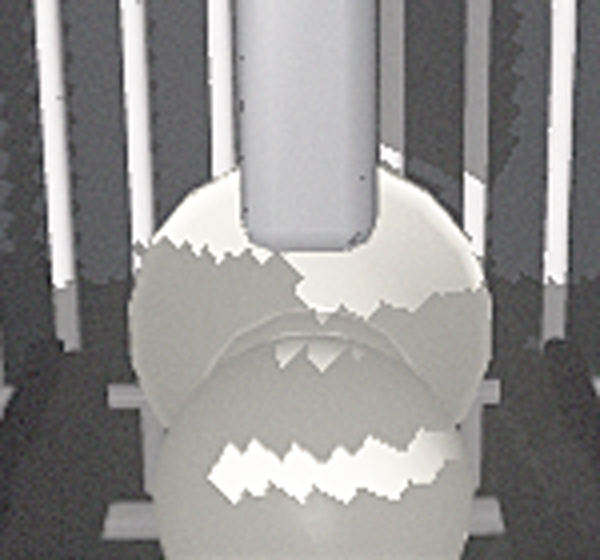

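```bash
python3 -m pendant '{"xyz":[[0,0,0.015],[0,0,0.02],[0,0,0.03],[0,0,0.025],[0,0,0],[0,0,0]],"turn":[0,0,0,0,0,0]}' ; python3 -c "
from st import *
im=read_camera('scene')
x,y=345,215;cr=cv2.resize(im[y-50:y+50,x-60:x+60,::-1],None,fx=6,fy=6,interpolation=cv2.INTER_CUBIC)
cv2.imwrite('pics/scene18.png',np.clip(255*(cr/255.)**0.6,0,255).astype(np.uint8))
st();im=read_camera('wrist');o,M=st();T=T_cam('wrist',o)
cv2.imwrite('pics/w18.png',im[:,:,::-1])
for t in ['ball_center','seat','handle','carrier']:
  for d in pinpoint('wrist',t)[:2]:
    w=(T@np.append(d['at'],1))[:3];print(t,d['score'],w,proj('wrist',w,T))
"
```

```text
time_s: 18.7
tool_pos: [0.4667, 0.2025, 0.1043]
tool_rot: [177.5, 88.0, 25.0]
force: [-0.4, -0.1, -0.7]
grip_width: 0.0476
t 18.75 tcp [0.4669 0.2025 0.1043] jaw -62.599711586100014 tilt x [ 0.0324  0.015  -0.9994] F [-0.5034 -0.0915 -0.2517] w 0.047711225890996974
t 18.8 tcp [0.4667 0.2024 0.1039] jaw -62.60264126765066 tilt x [ 0.0317  0.0146 -0.9994] F [-0.6786  0.5606 -0.2673] w 0.04790310600712905
ball_center 0.92 [0.4678 0.2049 0.054 ] [275.0314 220.9136]
handle 0.83 [0.5182 0.2306 0.0661] [275.7566 141.0171]
carrier 0.68 [0.5146 0.2323 0.0008] [271.6359 137.3779]
```

View pics/w18.png

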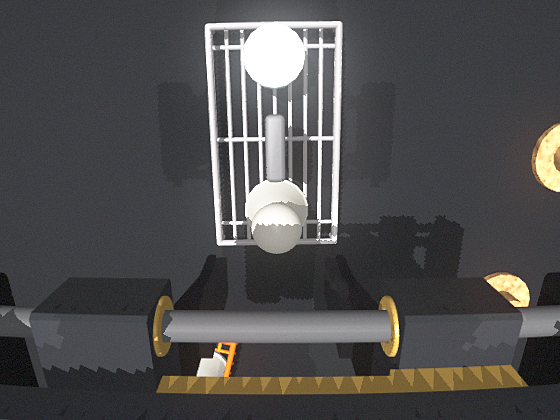

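View pics/scene18.png

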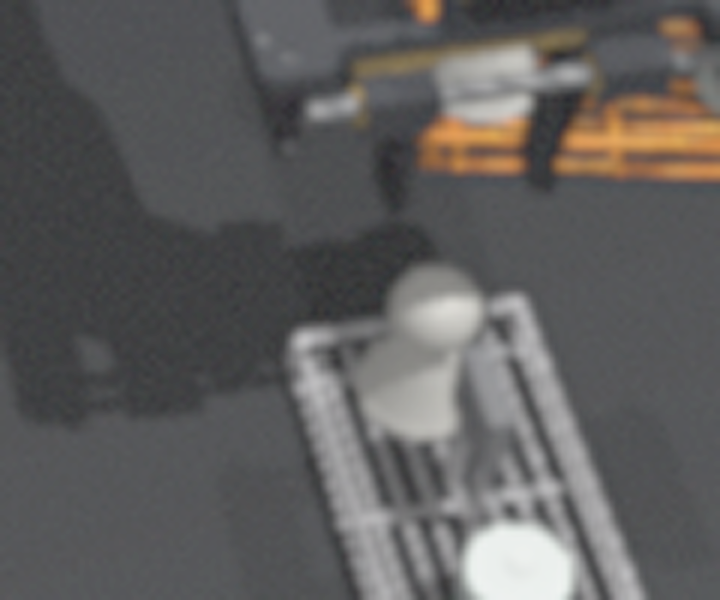

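```bash
python3 -m pendant '{"xyz":[[0.02,0.01,0],[0.02,0.01,0],[0.011,0.006,-0.01],[0,0,-0.015],[0,0,0],[0,0,0]],"turn":[0,0,0,0,0,0]}' ; python3 -c "
from st import *
im=read_camera('scene')
x,y=345,215;cr=cv2.resize(im[y-50:y+50,x-60:x+60,::-1],None,fx=6,fy=6,interpolation=cv2.INTER_CUBIC)
cv2.imwrite('pics/scene19.png',np.clip(255*(cr/255.)**0.6,0,255).astype(np.uint8))
st();im=read_camera('wrist');o,M=st();T=T_cam('wrist',o)
cv2.imwrite('pics/w19.png',im[:,:,::-1])
for t in ['handle','carrier']:
  for d in pinpoint('wrist',t)[:2]:
    w=(T@np.append(d['at'],1))[:3];print(t,d['score'],w,proj('wrist',w,T))
"
```

```text
time_s: 19.75
tool_pos: [0.5164, 0.2276, 0.0747]
tool_rot: [175.5, 88.4, 22.9]
force: [0.3, -0.1, -0.4]
grip_width: 0.0482
t 19.8 tcp [0.5162 0.2276 0.0747] jaw -62.59465609098336 tilt x [ 0.0259  0.011  -0.9996] F [ 0.4429 -0.1963 -0.0188] w 0.04782334783546652
t 19.85 tcp [0.5164 0.2278 0.0749] jaw -62.59562768071883 tilt x [ 0.0264  0.0113 -0.9996] F [ 0.5691 -0.3833 -0.4028] w 0.04751978102487178
handle 0.6 [0.5199 0.2266 0.069 ] [282.3827 242.0567]
carrier 0.68 [0.5143 0.2309 0.0031] [272.329  215.1617]
```

View pics/w19.png

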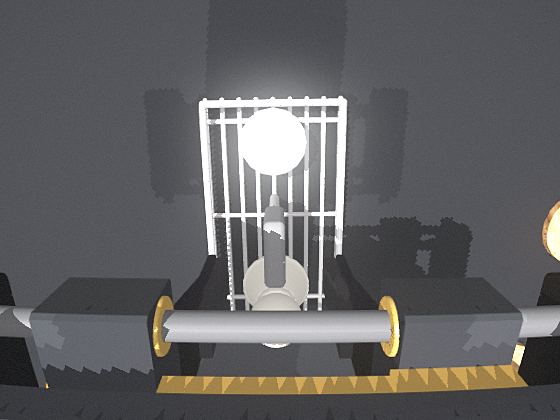

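View pics/scene19.png

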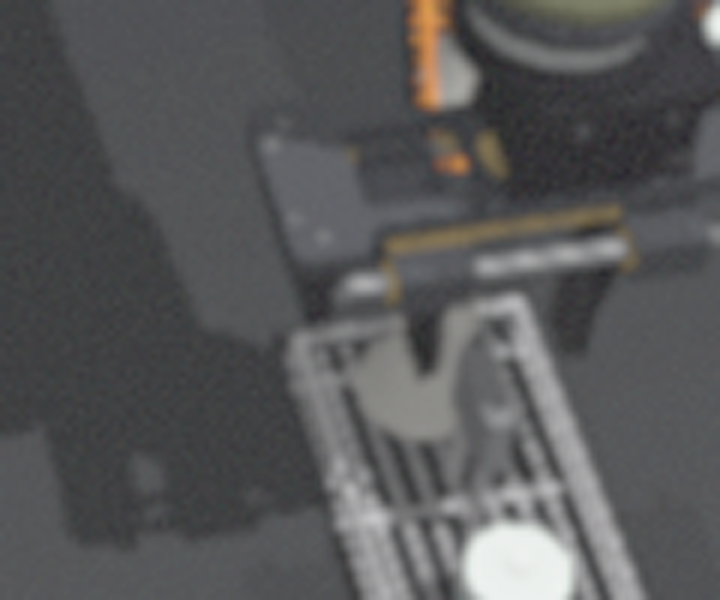

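```bash
python3 -m pendant '{"xyz":[[0.001,0.0007,-0.015],[0,0,-0.015],[0,0,-0.005],[0,0,0],[0,0,0]],"turn":[0,0,0,0,0]}' ; python3 -c "
from st import *
im=read_camera('scene')
x,y=345,215;cr=cv2.resize(im[y-50:y+50,x-60:x+60,::-1],None,fx=6,fy=6,interpolation=cv2.INTER_CUBIC)
cv2.imwrite('pics/scene20.png',np.clip(255*(cr/255.)**0.6,0,255).astype(np.uint8))
st();im=read_camera('wrist');o,M=st();T=T_cam('wrist',o)
cv2.imwrite('pics/w20.png',im[:,:,::-1])
"
```

```text
time_s: 20.58
tool_pos: [0.5175, 0.2285, 0.0375]
tool_rot: [176.1, 88.3, 23.5]
force: [0.0, -0.4, 0.1]
grip_width: 0.0482
t 20.625 tcp [0.5175 0.2285 0.0376] jaw -62.59201747775758 tilt x [ 0.0267  0.0116 -0.9996] F [-0.0681  0.3807  0.253 ] w 0.04825446381355176
t 20.675 tcp [0.5176 0.2286 0.0378] jaw -62.59002935675002 tilt x [ 0.027   0.0118 -0.9996] F [-0.5099 -0.2162  0.1368] w 0.04822700591794103
```

View pics/w20.png

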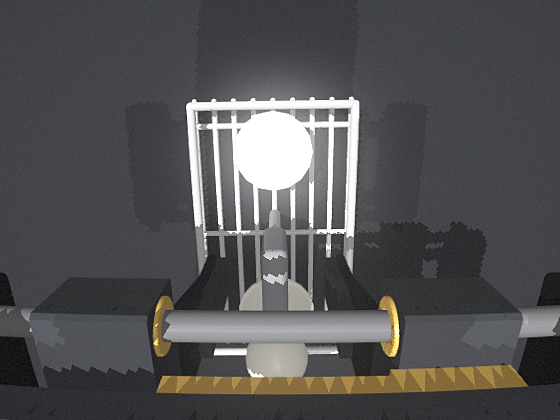

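View pics/scene20.png

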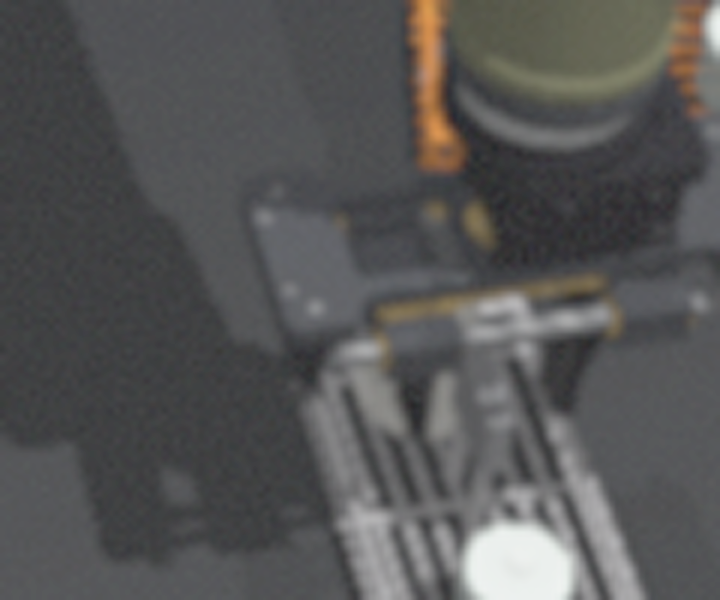

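```bash
python3 -m pendant '{"xyz":[[0,0,-0.008],[0,0,0]],"turn":[0,0]}' ;python3 -m pendant '{"xyz":[[0,0,-0.008],[0,0,0],[0,0,0]],"turn":[0,0,0]}' ; python3 -c "
from st import *
st();im=read_camera('wrist');o,M=st();T=T_cam('wrist',o)
cv2.imwrite('pics/w21.png',im[:,:,::-1])
"
```

```text
time_s: 20.92
tool_pos: [0.5179, 0.2289, 0.0297]
tool_rot: [176.6, 88.3, 24.0]
force: [0.0, -0.3, 0.4]
grip_width: 0.0479
time_s: 21.3
tool_pos: [0.5179, 0.2288, 0.0211]
tool_rot: [176.6, 88.3, 24.0]
force: [0.5, 0.1, -0.1]
grip_width: 0.0481
t 21.3 tcp [0.5179 0.2288 0.0211] jaw -62.588133636043835 tilt x [ 0.0277  0.0123 -0.9995] F [ 0.5377  0.135  -0.1332] w 0.04806431996326103
t 21.35 tcp [0.5178 0.2288 0.021 ] jaw -62.58453220587538 tilt x [ 0.0275  0.0122 -0.9995] F [ 0.1125  0.5566 -0.2361] w 0.04753037931543595
```

View pics/w21.png

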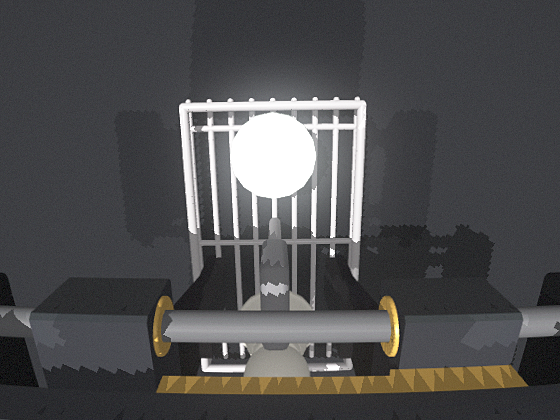

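```bash
python3 -m pendant '{"xyz":[[0,0,0],[0,0,0],[0,0,0],[0,0,0],[0,0,0],[0,0,0]],"turn":[0,0,0,0,0,0]}' 0 5;python3 -m pendant '{"xyz":[[0,0,0],[0,0,0]],"turn":[0,0]}' 0 35; python3 -c "
from st import *
im=read_camera('scene')
x,y=345,215;cr=cv2.resize(im[y-50:y+50,x-60:x+60,::-1],None,fx=6,fy=6,interpolation=cv2.INTER_CUBIC)
cv2.imwrite('pics/scene22.png',np.clip(255*(cr/255.)**0.6,0,255).astype(np.uint8))
st();im=read_camera('wrist');o,M=st();T=T_cam('wrist',o)
cv2.imwrite('pics/w22.png',im[:,:,::-1])
"
```

```text
time_s: 22.1
tool_pos: [0.5181, 0.2291, 0.0215]
tool_rot: [176.9, 88.2, 24.3]
force: [-0.7, -0.5, -0.5]
grip_width: 0.0119
time_s: 22.35
tool_pos: [0.518, 0.2291, 0.0215]
tool_rot: [177.0, 88.2, 24.5]
force: [0.2, 0.7, 0.3]
grip_width: 0.0117
t 22.4 tcp [0.5181 0.2291 0.0215] jaw -62.57907702273462 tilt x [ 0.0282  0.0128 -0.9995] F [ 0.3926 -0.7684 -0.1045] w 0.011438525398581333
t 22.45 tcp [0.518  0.2291 0.0214] jaw -62.57657641768078 tilt x [ 0.0281  0.0128 -0.9995] F [ 0.6388 -1.1856  0.0517] w 0.012060269813706467
```

View pics/w22.png

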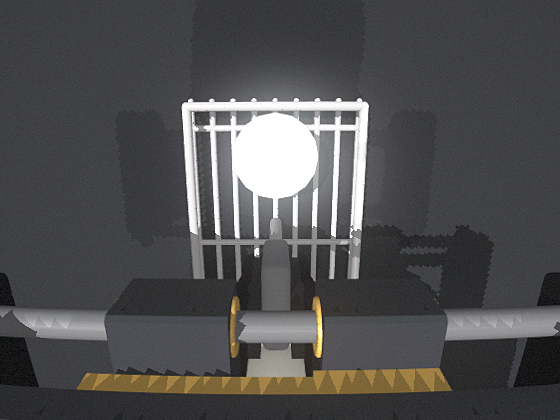

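View pics/scene22.png

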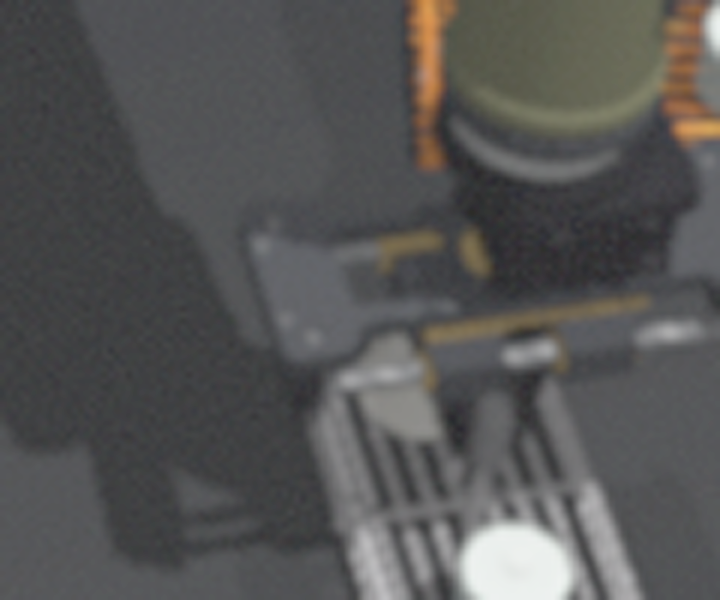

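```bash
python3 -m pendant '{"xyz":[[0,0,0.004],[0,0,0.006],[0,0,0.006],[0,0,0.004],[0,0,0]],"turn":[0,0,0,0,0]}'; python3 -c "
from st import *
im=read_camera('scene')
x,y=345,215;cr=cv2.resize(im[y-50:y+50,x-60:x+60,::-1],None,fx=6,fy=6,interpolation=cv2.INTER_CUBIC)
cv2.imwrite('pics/scene23.png',np.clip(255*(cr/255.)**0.6,0,255).astype(np.uint8))
st();im=read_camera('wrist');o,M=st();T=T_cam('wrist',o)
cv2.imwrite('pics/w23.png',im[:,:,::-1])
"
```

```text
time_s: 23.08
tool_pos: [0.5162, 0.228, 0.0411]
tool_rot: [175.7, 88.5, 23.1]
force: [0.9, 0.9, -2.0]
grip_width: 0.0119
t 23.125 tcp [0.5161 0.228  0.0409] jaw -62.57367570843191 tilt x [ 0.0245  0.0104 -0.9996] F [-0.4337  0.6672 -4.282 ] w 0.012024196720851773
t 23.175 tcp [0.5159 0.2279 0.0407] jaw -62.57927085562685 tilt x [ 0.0241  0.0103 -0.9997] F [-0.8588 -0.5496 -4.2719] w 0.012019892334582359
```

View pics/w23.png

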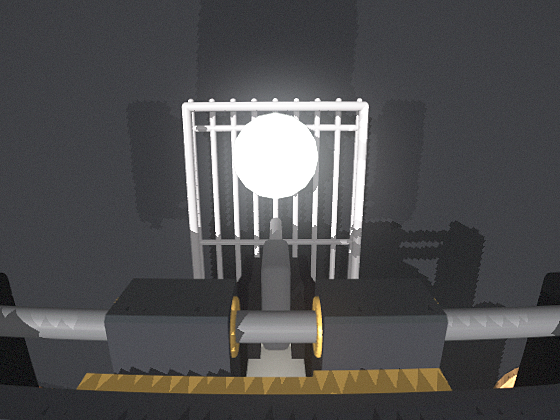

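View pics/scene23.png

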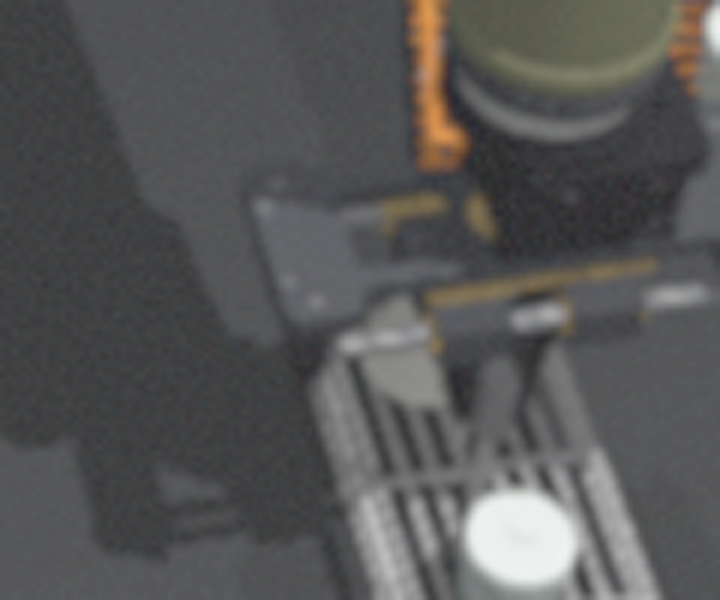

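```bash
python3 -m pendant '{"xyz":[[0,0,0.006],[0,0,0.012],[0,0,0.018],[0,0,0.02],[0,0,0.02],[0,0,0.02],[0,0,0.015],[0,0,0.01],[0,0,0.005],[0,0,0]],"turn":[0,0,0,0,0,0,0,0,0,0]}'; python3 -c "
from st import *
im=read_camera('scene')
x,y=345,190;cr=cv2.resize(im[y-60:y+60,x-70:x+70,::-1],None,fx=5,fy=5,interpolation=cv2.INTER_CUBIC)
cv2.imwrite('pics/scene24.png',np.clip(255*(cr/255.)**0.6,0,255).astype(np.uint8))
st()
"
```

```text
time_s: 24.42
tool_pos: [0.5167, 0.2278, 0.178]
tool_rot: [177.1, 88.2, 24.5]
force: [0.5, -0.8, -3.7]
grip_width: 0.0119
t 24.475 tcp [0.5165 0.2276 0.1775] jaw -62.626884440464856 tilt x [ 0.0275  0.0124 -0.9995] F [ 0.7131  0.7151 -4.7056] w 0.011856277416191077
```

View pics/scene24.png

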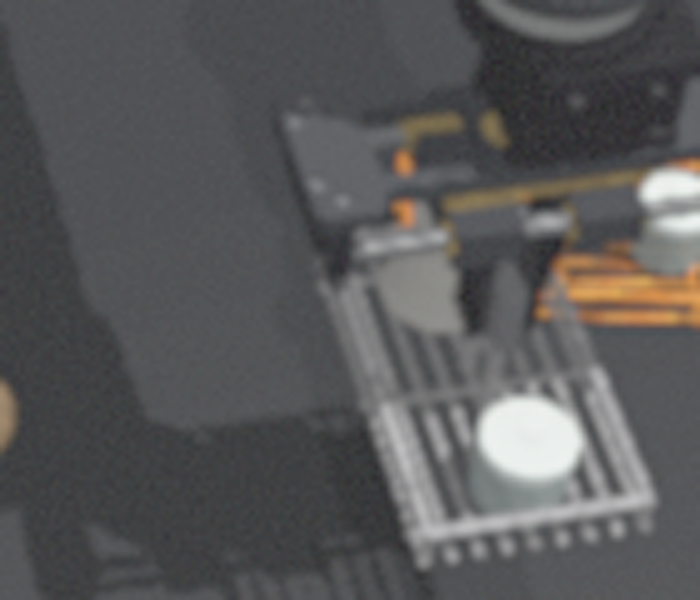

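```bash
python3 -m pendant '{"xyz":[[0.001,-0.006,0],[0.001,-0.012,0],[0.002,-0.018,0],[0.002,-0.022,0],[0.003,-0.025,0],[0.003,-0.025,0],[0.003,-0.025,0],[0.003,-0.025,0],[0.003,-0.025,0],[0.003,-0.025,0]],"turn":[0,0,0,0,0,0,0,0,0,0]}';python3 -m pendant '{"xyz":[[0.003,-0.025,0],[0.003,-0.025,0],[0.003,-0.025,0],[0.003,-0.025,0],[0.003,-0.025,0],[0.003,-0.022,0],[0.002,-0.018,0],[0.001,-0.012,0],[0,-0.008,0],[0,-0.004,0]],"turn":[0,0,0,0,0,0,0,0,0,0]}'; python3 -c "
from st import *
st()
"
```

```text
time_s: 25.72
tool_pos: [0.5385, 0.0007, 0.175]
tool_rot: [171.2, 88.6, 18.2]
force: [0.1, 1.0, -3.9]
grip_width: 0.0119
time_s: 26.98
tool_pos: [0.5526, -0.2114, 0.1752]
tool_rot: [166.9, 88.7, 12.9]
force: [-0.2, 0.4, -4.0]
grip_width: 0.0115
t 26.975 tcp [ 0.5526 -0.2114  0.1752] jaw -63.993389250469576 tilt x [ 0.0228  0.0052 -0.9997] F [-0.2398  0.444  -3.989 ] w 0.011537520551411709
```

```bash
python3 -m pendant '{"xyz":[[0.004,-0.005,0],[0.005,-0.008,0],[0.003,-0.004,0],[0.001,0,0],[0,0,0],[0,0,0]],"turn":[0,0,0,0,0,0]}'; python3 -c "
from st import *
for n in ['scene','top']:
  im=read_camera(n)
  x,y=(190,190) if n=='scene' else (365,190);cr=cv2.resize(im[y-60:y+60,x-70:x+70,::-1],None,fx=5,fy=5,interpolation=cv2.INTER_CUBIC)
  cv2.imwrite('pics/%s25.png'%n,np.clip(255*(cr/255.)**0.6,0,255).astype(np.uint8))
  T=T_cam(n)
  for t in ['ball_center','seat','carrier','handle','outlet']:
    for d in pinpoint(n,t)[:2]:
      w=(T@np.append(d['at'],1))[:3];print(n,t,d['score'],w,proj(n,w,T))
im=read_camera('wrist');cv2.imwrite('pics/w25.png',im[:,:,::-1])
st()
"
```

```text
time_s: 27.72
tool_pos: [0.5673, -0.2274, 0.1748]
tool_rot: [169.6, 88.7, 15.8]
force: [1.9, 0.5, -4.4]
grip_width: 0.0114
scene ball_center 0.47 [ 0.5101 -0.2531  0.2048] [165.4854 146.2279]
scene seat 0.85 [ 0.5134 -0.2536  0.2069] [164.5435 146.4774]
scene seat 0.85 [0.2873 0.1915 0.0567] [367.1758 164.3421]
scene carrier 0.72 [0.2726 0.2539 0.0014] [388.4103 179.7033]
scene carrier 0.58 [ 0.561  -0.2302  0.152 ] [169.1784 179.6539]
scene handle 0.88 [0.2671 0.2471 0.0706] [390.4913 159.7695]
scene handle 0.58 [ 0.5636 -0.2294  0.2223] [163.7683 159.138 ]
scene outlet 0.68 [ 0.5645 -0.2289  0.0692] [174.6964 203.6602]
top seat 0.55 [ 0.5138 -0.258   0.2145] [388.1792 206.6513]
top carrier 0.97 [0.2753 0.2523 0.003 ] [194.256  293.6958]
top handle 0.87 [0.2731 0.2452 0.064 ] [192.7366 297.2283]
top outlet 0.87 [ 0.5631 -0.228   0.0702] [364.8831 192.239 ]
t 28.375 tcp [ 0.5673 -0.2276  0.1748] jaw -63.82256533139381 tilt x [ 0.0224  0.0062 -0.9997] F [ 0.2822 -0.0116 -3.4135] w 0.011854510111093617
```

View pics/scene25.png

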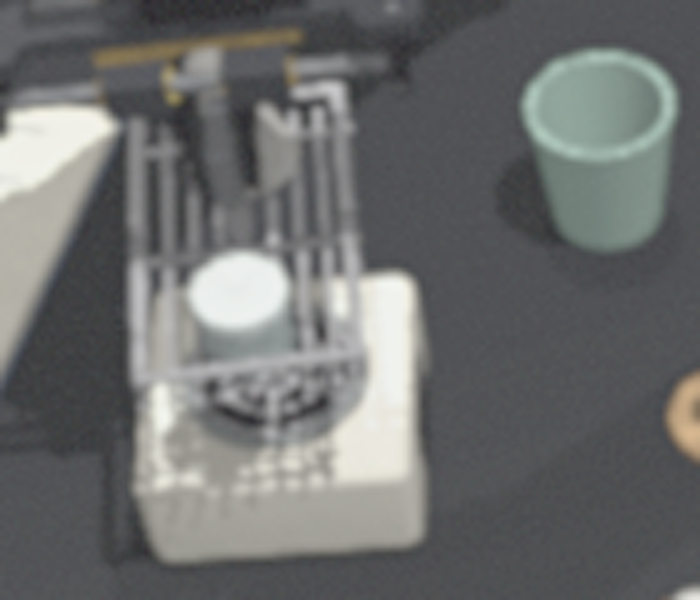

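View pics/top25.png

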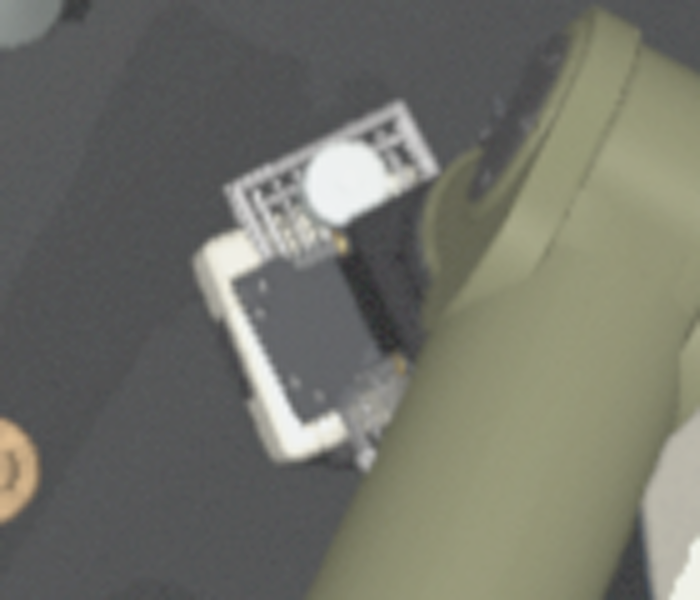

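View pics/w25.png

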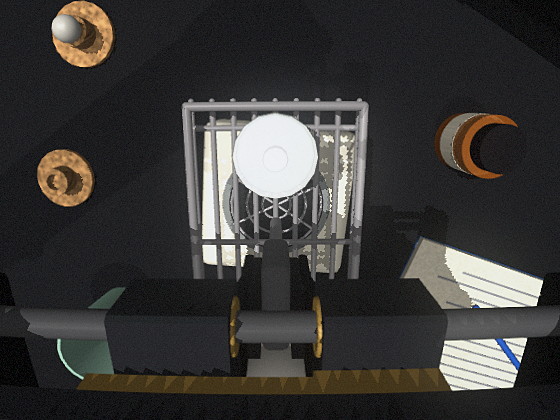

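```bash
python3 -c "
from st import *
c=[]
for f in ['w21','w22','w23','w25']:
  im=cv2.imread(f'pics/{f}.png')[335:385,230:325];c.append(cv2.resize(np.clip(255*(im/255.)**.6,0,255).astype(np.uint8),None,fx=4,fy=4))
cv2.imwrite('pics/cmp.png',np.vstack([np.hstack(c[:2]),np.hstack(c[2:])]))
F=[]
for i in range(12):
  im=read_camera('scene');F.append(readout.get_obs()['force'])
print(np.mean(F,0),np.std(F,0)/12**.5)
x,y=165,150;cr=cv2.resize(im[y-35:y+35,x-40:x+40,::-1],None,fx=9,fy=8,interpolation=cv2.INTER_CUBIC)
cv2.imwrite('pics/scene26.png',np.clip(255*(cr/255.)**0.6,0,255).astype(np.uint8))
st()
"
```

```text
[ 0.1747  0.2507 -3.9786] [0.1086 0.1474 0.1384]
t 28.975 tcp [ 0.5673 -0.2276  0.1748] jaw -63.8217944501494 tilt x [ 0.0224  0.0061 -0.9997] F [-0.0172  0.8746 -3.8816] w 0.01171947272376994
```

View pics/cmp.png

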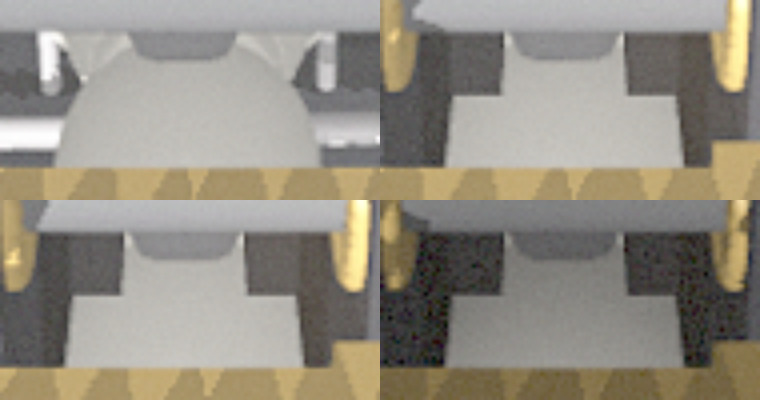

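View pics/scene26.png

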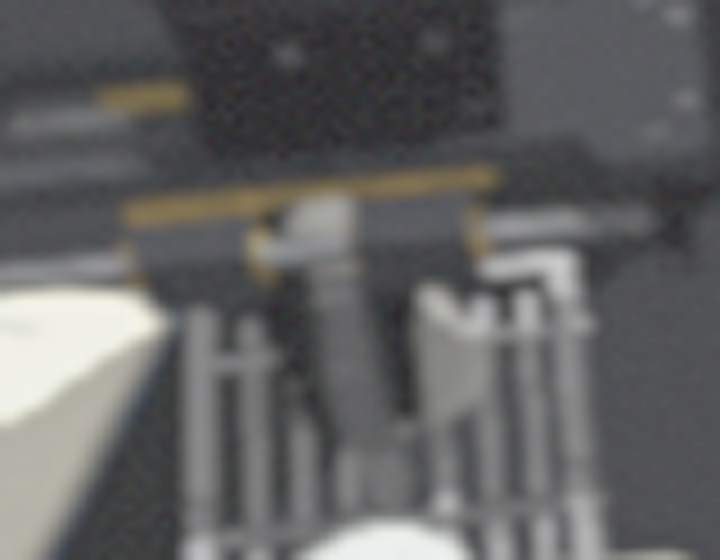

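```bash
python3 -c "
from st import *
st();print(sign_off())"
```

```text
t 28.975 tcp [ 0.5673 -0.2276  0.1748] jaw -63.8217944501494 tilt x [ 0.0224  0.0061 -0.9997] F [-0.0172  0.8746 -3.8816] w 0.01171947272376994
the job is handed in; nothing more can be done
None
```

I set the larger ball in the hollow of the crucible's foot, lifted the carrier by its grey grip, and held it level and still over the drier outlet. I handed the job in at 29.0 s of the 70 s allowed; sign-off gave no verdict.

**Last checks:**
- **Carrier position:** the scene camera put its middle at about (0.561, -0.230), roughly 3 mm from the outlet axis. Its underside was at about 0.152 m, or 82 mm above the outlet.
- **Grip:** the finger opening was 11.7 mm on the 12 mm grip. The load averaged 4.0 N, against about 4.1 N expected with the ball; without it, about 3.5 N.
- **Level and motion:** the carrier looked the same relative to the gripper as when I grasped it, and the tool's tilt changed by under 0.01 rad. The pose did not move between the last readings.

**What failed or disagreed:**
- **First grasp missed:** the fingers shut above the ball without moving it. In the pictures the visible fingertips end about 30 mm behind the reported TCP. I went by the pictures and regrasped with the TCP 31 mm lower.
- **Ball not fully visible at the end:** the gripper hid most of it. I judged it in place from the part that showed between the finger blocks, which looked the same as just before the lift, and from the load. The networks' scores for the ball and seat there were only 0.47 to 0.85.
- **Bystanders not measured:** I did not remeasure the flasks, cup and jar at the end. The wrist force showed no unexpected contact, and the small ball was still on its collar in the last wrist picture.

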